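# Refit the bezel and control knob of a canteen gas hob and hold the knob in

## Task

The table-top hob has been cleaned: press the loose steel bezel ring down flush into the round recess around the bare valve spindle, then turn the loose control knob so that its keyed bore matches the flat on that spindle and push it fully home, without turning the valve from where it was left. Press the knob in against the valve's spring as far as it goes, as for lighting the burner, and finish while still holding it pressed in. Leave the cups, the tub and the jar where they stand.

Things in the scene. Friction and masses are not known exactly. Their poses are not given: they have to be found in the camera images.
- bezel: loose round steel bezel ring, about 70 g, right way up on the counter: spigot diameter 50, 8 high, chamfered foot; above it a flange diameter 56, 7 high, overhanging 3 all round (its rim is the place to grip); bore diameter 26 right through; 15 high in all. Origin: centre of its underside, z up its axis; yaw does not matter
- knob: loose black knob, about 50 g, standing on the counter: round skirt diameter 42, 16 high; on it a grip bar 12 wide (y), 40 long (x), 18 high, 34 high in all. The bar's +x end tapers to a pointer with a white line. D-shaped bore from below, 16 deep, diameter 13, its flat 2.25 from the axis on the pointer (+x) side. Origin: centre of its underside, x to the pointer, z up
- recess (a point): centre of the bare recess in the hob's level steel deck, at deck level, 80 above the counter: round, diameter 52, 9 deep, the bare spindle in its middle. Flush: the bezel's flange lies on the deck, its origin 8 below this point. x points from the control edge towards the burners
- spindle_tip (a point): tip of the bare spindle on its axis, 29 above the deck at rest, z up. D-shaft diameter 12, upper 18 cut to a flat 1.75 from the axis; x points out of the flat; last 2 taper to diameter 9. The knob goes on with its x along this x (about 5 degrees of play). Home: knob origin 16 below this point, bore end on the tip; it then clears the seated bezel by 6, or 2 when pressed in
- spindle (a joint): how far the spindle is pressed in, in m: 0 at rest, 0.004 at the stop; the spring needs 5 N to start and 10 N at the stop. It returns when let go
- cock (a joint): angle to which the valve spindle was left, rad about the vertical, counter-clockwise from above; stiff, about 0.15 N m
- stop_lug (a point): end of the small brass stop lug at the foot of the spindle, 11.5 from its axis below the flat; it turns with the spindle but does not go down with it
- hob: stainless two-burner table-top gas hob, 500 (x) by 300 (y), fixed, deck 80 above the counter. Two recesses 130 apart along y, 50 in from the control edge, which is nearest the robot; one is bare. Burner grates, 39 above the deck, begin 87 behind the recess centres. Origin: centre of its footprint at counter height; x from the control edge to the burners
- fitted_knob: the other control, with bezel (diameter 56) and knob already in place, fixed; its top is 47 above the deck. Origin on its axis, 9 below the deck
- cups: upside-down stack of white foam cups, diameter 89, 118 high, origin at the centre of its underside
- tub: open clear plastic tub of sachets, 110 by 190, 75 high, origin at the centre of its underside
- jar: glass jar with a yellow lid, diameter 80, 120 high, origin at the centre of its underside
Mind the look-alikes: they are no part of the job. What is shaped like the knob but red or yellow is not meant.

How it is judged:
By the outcome, as a careful person would: the job done as asked, in the order asked, and still so for the second after the job is handed in, while the arm keeps its last pose, push and grip.
It also fails if it takes over 59 s, if anything falls off the work surface, if the arm or the gripper's body presses on something with over 40 N, if the wrist force passes 120 N, or if a joint passes its speed limit or range.

## Robot

A 7-joint arm with a two-finger parallel gripper is mounted at the origin on the work surface. World frame = base frame: x ahead of the robot, y to its left, z up, the work surface at z = 0. Lengths are in m, angles in rad, forces in N, time in s.
With the tool pointing down it reaches from about 0.425 to 0.875 m from the base axis. Payload 8.4 kg.
Tool frame: the origin (TCP) lies between the finger pads; the fingertips stand 11 mm ahead of it and the grasp point (between the pads) lies 8 mm behind it; y points along the fingers, x is the direction in which the jaws open and shut, and the axes are right-handed (so a half turn about y gives the same grasp; the last joint's range is limited). The gripper opens to 85 mm and grips with 20 to 120 N. Pads are 22 mm wide; open, the fingers measure 114 mm over their backs; the gripper's body (76 mm by 85 mm) begins 54 mm behind the grasp point. The pads swing forward as they close: fully open they stand 13 mm farther back than shut.
Start: joints at [1.243, 0.333, 0.04, 1.465, -0.013, 1.343, -0.059], TCP at [0.147, -0.633, 0.22] pointing down, gripper open.
Joint ranges: [-2.58, 2.58], [-0.38, 2.09], [-1.3, 1.39], [0.25, 2.4], [-1.5, 4.64], [0.08, 2.09], [-2.65, 2.65]. Speed limits (rad/s): [2.22, 2.22, 2.79, 2.79, 3.14, 3.14, 3.14].

## Interface

Orientations are given as a unit quaternion [x, y, z, w].
In Python, from workcell import robot gives the robot as it stands.
- The arm moves only by the tool play_rows, never from a script. Its argument "increments" is a list of rows, each a list of 7 numbers: the shift along the world's x, y, z in mm, then the turn, a rotation vector about the world's x, y, z in rad, then the finger opening in mm, from 0 to 85.4. A call has 1 to 12 rows; each row shifts and turns the commanded pose from where the row before left it; what a row does not reach is not made up. A row lasts 1/10 s, in which the tool goes at most 50 mm and 8.59 degrees, less where a joint would pass 70% of its speed; a pose out of reach is approached as far as the arm can. A call is refused whole if a number of a shift passes 50 or a number of a turn 0.15, either way. A call with a gripper value outside its range is refused whole. The fingers move at their own pace and stop on an object; "force" is the grip in N (left out, the last holds). Time passes only in rows, so rows that do not move let the fingers close. It gives the time, the measured TCP pose, the force and the opening at its end, in the units of the state.
- robot.sense(): the state, without advancing time (a new reading comes with each control period).
- robot.camera(name): name is "scene" or "top" or "wrist"; returns the picture (384x512x3 uint8, red, green, blue); there is no depth.
- robot.get_calibration(name): a dict with "fx", "fy", "cx", "cy" (pixels), "position" and "attitude" of the camera in the world. Camera axes: x right, y down, z forward; pixel columns grow to the right and rows downward; lengths in m; the calibration is good to about 2 mm. A picture is of the moment at which its call begins: read the wrist's pose just before it. get_calibration takes no time and is no camera call; for the wrist camera it gives the pose at the moment of the call.
- robot.hand_in(): hands the job in, once; it reports no verdict.
Trained networks look in the newest picture that a camera, given by its name, has taken for a name from the list of things; names that differ only in an ending like _2 or _b are one class to them, and where a whole thing is asked for, a point or a joint stands for the part that bears it (a point fixed in the world has none). Each returns a list of dicts, best first, with "conf" (0 to 1); they miss things now and then, are a little off and sometimes report something else, mostly with a low value. They report only what shows in the picture. A call takes as long as a camera call. They do not tell look-alikes from the thing itself.
- robot.spot_in(query, camera): "extent" ([centre column, centre row, width, height] in pixels, round what is visible of it).
- robot.silhouettes(query, camera): "mask" (384x512 bool, what is visible of it) and "extent" ([centre column, centre row, width, height] in pixels, round what is visible of it).
The state is a dict: "time_s": time; "q": joint angles; "dq": joint speeds; "effort": joint torques, N m; "position": TCP position; "eef_rot": TCP orientation; "force": force on the tool from outside, world axes, zero at the start; "ft_torque": the same for the moment, N m; "opening": finger opening in m.
Only numpy, scipy, OpenCV 4.12 (cv2) and the standard library are available. Lean on these libraries where they do the work, as an engineer would, in place of code of your own. Each camera call takes 0.05 s, during which the arm holds its last target.

## Working session

There is one attempt and no reset: what is moved stays moved. The work goes in short steps, Python scripts to look and compute and a tool call to move; the robot and the scene stay as the last step left them, time stands still between calls to the robot, and variables do not carry over. Pictures are saved under pics/ and viewed, and the job is handed in when it is done.

Besides the shell and the picture viewer there is one more tool, called after ">>>" as name(argument=value, ...), one argument or row to a line, values as JSON. play_rows: Moves the arm, as the interface text tells. Its arguments: {"type":"object","properties":{"increments":{"type":"array"},"force":{"type":"number"}},"required":["increments"]}

```bash
mkdir -p pics; ls; cat > h.py <<'E'
import numpy as np, cv2
from workcell import robot
from scipy.spatial.transform import Rotation as R
def save(im,name,s=1.0,crop=None):
    if crop: im=im[crop[1]:crop[3],crop[0]:crop[2]]
    im=cv2.resize(im,None,fx=s,fy=s,interpolation=cv2.INTER_CUBIC)
    cv2.imwrite('pics/'+name,im[:,:,::-1])
def rot(c):
    a=np.array(c['attitude'],float)
    if a.shape==(3,3): return a
    return R.from_quat(a).as_matrix()
def ray(c,u,v,z):
    d=rot(c)@np.array([(u-c['cx'])/c['fx'],(v-c['cy'])/c['fy'],1.])
    p=np.array(c['position']); return p+d*(z-p[2])/d[2]
def proj(c,P):
    q=rot(c).T@(np.atleast_2d(P)-np.array(c['position'])).T
    return np.c_[c['fx']*q[0]/q[2]+c['cx'],c['fy']*q[1]/q[2]+c['cy']]
E
python3 - <<'E'
from h import *
for n in ['scene','top','wrist']:
    c=robot.get_calibration(n);print(n,c)
    save(robot.camera(n),n+'0.png',1.5)
    for q in ['bezel','knob','hob','recess','spindle_tip','spindle','fitted_knob','stop_lug']:
        try:
            print(n,q,[(round(d['conf'],2),np.round(d['extent']).tolist()) for d in robot.spot_in(q,n)])
        except Exception as e: print(q,e)
print(robot.sense())
E
```

```text
pics
scene {'fx': 500.07100764561557, 'fy': 500.07100764561557, 'cx': 248.79934360567563, 'cy': 190.66829045942947, 'position': array([ 1.17291341, -0.44666989,  0.97430991]), 'attitude': array([ 0.85753592,  0.3594411 , -0.14459522, -0.33841759])}
scene bezel [(0.68, [228.0, 178.0, 23.0, 14.0])]
scene knob [(0.78, [266.0, 162.0, 14.0, 20.0]), (0.64, [305.0, 152.0, 16.0, 20.0]), (0.58, [279.0, 144.0, 15.0, 18.0]), (0.57, [300.0, 132.0, 11.0, 16.0]), (0.43, [250.0, 132.0, 16.0, 18.0]), (0.3, [130.0, 235.0, 11.0, 13.0])]
scene hob [(0.56, [179.0, 294.0, 280.0, 174.0])]
scene recess [(0.59, [131.0, 236.0, 13.0, 8.0])]
scene spindle_tip [(0.52, [130.0, 235.0, 6.0, 12.0])]
scene spindle [(0.55, [227.0, 179.0, 22.0, 18.0]), (0.5, [128.0, 237.0, 9.0, 12.0])]
scene fitted_knob [(0.63, [84.0, 276.0, 30.0, 27.0])]
scene stop_lug [(0.56, [128.0, 234.0, 6.0, 16.0])]
top {'fx': 420.68377718318646, 'fy': 420.68377718318646, 'cx': 257.1057145903424, 'cy': 186.81612350182897, 'position': array([0.37610441, 0.11485661, 1.14735247]), 'attitude': array([ 0.71470259, -0.69453129,  0.05907204, -0.0577666
[... 820 characters left out ...]
itted_knob []
wrist stop_lug []
{'time_s': 1.35, 'q': array([ 1.24278448,  0.33315105,  0.03992336,  1.46541171, -0.01338963,
        1.34329896, -0.0585134 ]), 'dq': array([ 0.00045472,  0.00103542, -0.00046121,  0.00161716, -0.00031365,
       -0.00158424, -0.00059044]), 'effort': array([-2.61487739e-04, -6.58307004e+01,  1.36295859e+00, -4.05814505e+01,
        1.66781922e-02,  3.16689366e-03,  2.11194629e-05]), 'position': array([ 0.14739606, -0.63303533,  0.22033414]), 'eef_rot': array([ 0.55379733, -0.43967336,  0.43966828, -0.55379387]), 'force': array([ 0.2752921 ,  0.58722286, -0.08311367]), 'ft_torque': array([ 0.06860163, -0.01793686,  0.04255839]), 'opening': 0.08563484624052599}
```

View pics/scene0.png

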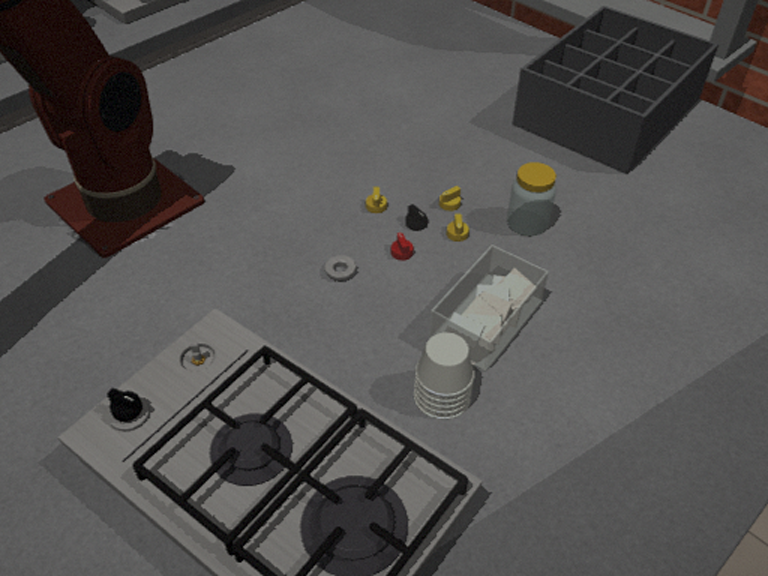

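View pics/top0.png

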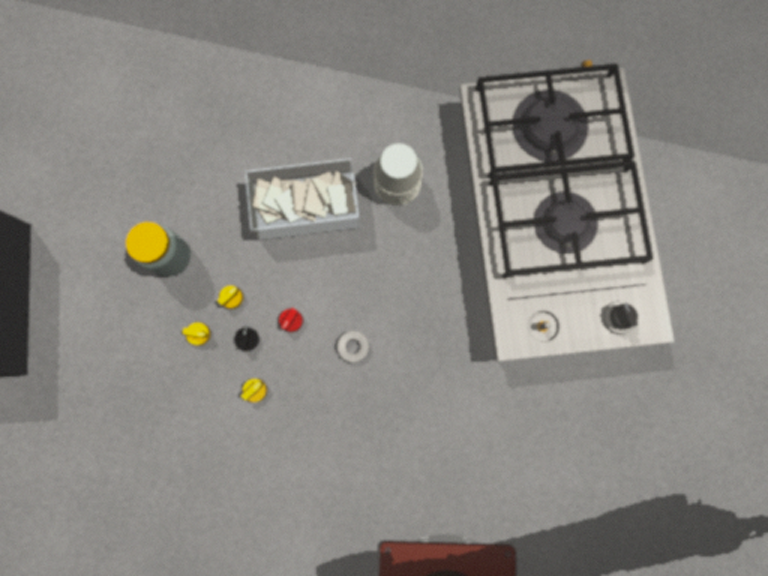

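```bash
python3 - <<'E'
from h import *
im=cv2.imread('pics/top0.png')
im=cv2.imread('pics/top0.png')[:,:,::-1]
save(im,'topcropA.png',3,(160,250,420,430))
s=cv2.imread('pics/scene0.png')[:,:,::-1]
save(s,'scenecropA.png',3,(310,160,500,300))
c=robot.get_calibration('top')
for n,u,v,z in [('bezel',236,232,.015),('kA',163,226,.03),('kB',153,198,.03),('kC',195,213,.03),('kD',132,221,.03),('kE',170,260,.03),('fitted',413,212,.12),('recess',364,219,.09),]:
    print(n,ray(c,u,v,z).round(3))
s=robot.sense();print(R.from_quat(s['eef_rot']).as_matrix().round(3))
E
```

```text
bezel [0.441 0.169 0.015]
kA [0.45  0.362 0.03 ]
kB [0.524 0.393 0.03 ]
kC [0.487 0.279 0.03 ]
kD [0.461 0.445 0.03 ]
kE [0.362 0.338 0.03 ]
fitted [ 0.496 -0.269  0.12 ]
recess [ 0.478 -0.156  0.09 ]
[[ 0.227 -0.     0.974]
 [-0.974  0.     0.227]
 [-0.    -1.    -0.   ]]
```

View crops.

View pics/topcropA.png

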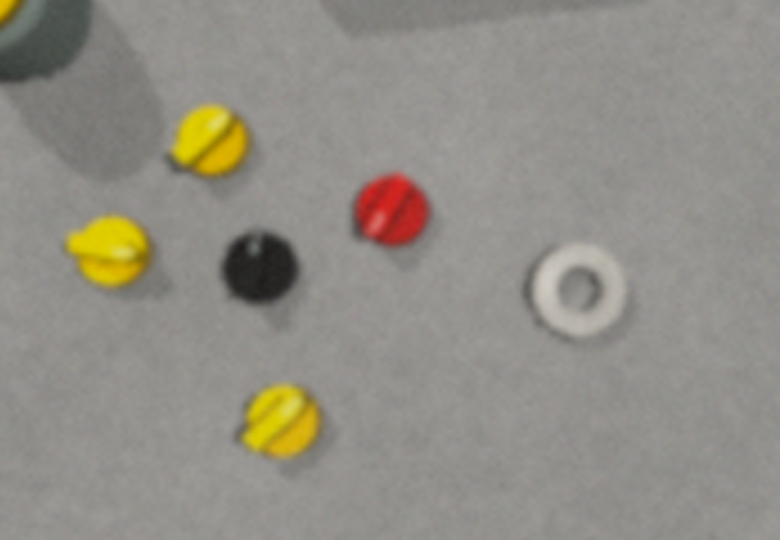

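View pics/scenecropA.png

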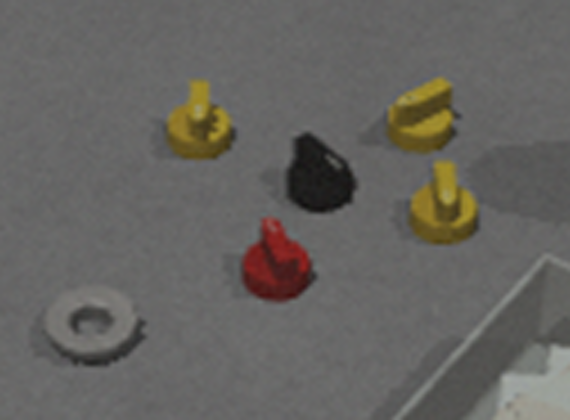

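```bash
python3 - <<'E'
from h import *
c=robot.get_calibration('wrist'); s=robot.sense()
T=R.from_quat(s['eef_rot']).as_matrix()
print('cam in tool',T.T@(np.array(c['position'])-s['position'])); print('cam axes in tool',(T.T@rot(c)).round(3))
# where optical axis hits z=.09
print(ray(c,256,192,.09))
im=cv2.imread('pics/top0.png')[:,:,::-1]
save(im,'topcropB.png',3,(480,270,680,370))
E
```

```text
cam in tool [-0.00035786 -0.15383062  0.07286209]
cam axes in tool [[ 1.     0.002  0.001]
 [-0.    -0.29   0.957]
 [ 0.002 -0.957 -0.29 ]]
[ 0.13367404 -0.63690401  0.09      ]
```

View pics/topcropB.png

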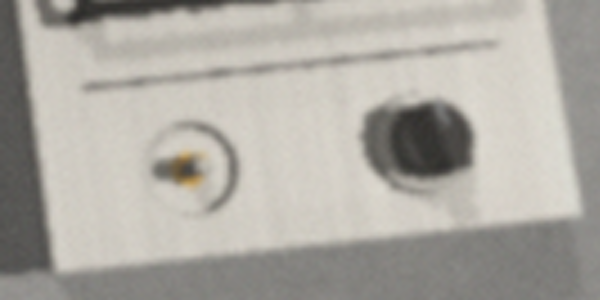

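View pics/wrist0.png

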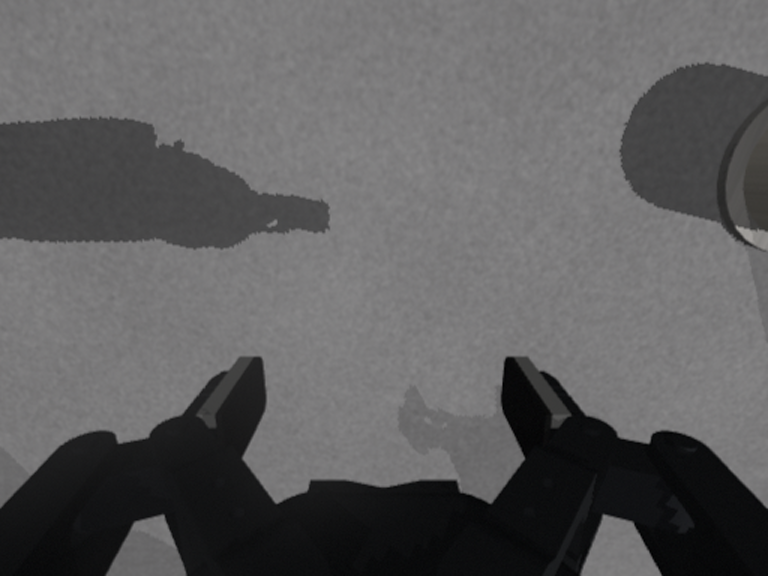

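>>> play_rows(
  increments=[
    [23,41,-3,0,0,0,85],
    [23,42,-3,0,0,0,85],
    [24,42,-3,0,0,0,85],
    [24,42,-3,0,0,0,85],
    [24,42,-4,0,0,0,85],
    [24,42,-4,0,0,0,85],
    [24,42,-4,0,0,0,85],
    [24,42,-4,0,0,0,85],
    [24,42,-4,0,0,0,85],
    [24,42,-4,0,0,0,85],
    [22,41,-4,0,0,0,85],
    [0,0,0,0,0,0,85],
  ],
)

```text
time_s: 2.55
position: [0.4099, -0.1672, 0.1804]
eef_rot: [-0.555, 0.437, -0.437, 0.556]
force: [-1.2, -0.7, -0.1]
opening: 0.0853
```

```bash
python3 - <<'E'
from h import *
c=robot.get_calibration('wrist');s=robot.sense();im=robot.camera('wrist')
print(s['position'],s['q'].round(3),R.from_quat(s['eef_rot']).as_matrix().round(3),s['time_s'],c)
save(im,'w1.png',1.5)
np.save('w1.npy',im)
for q in ['recess','spindle_tip','stop_lug','fitted_knob']:
    for d in robot.spot_in(q,'wrist'):
        e=d['extent'];print(q,round(d['conf'],2),np.round(e,1),[ray(c,e[0],e[1],z).round(4) for z in (.08,.109)])
E
```

```text
[ 0.4099458  -0.16719622  0.18041296] [ 0.737 -0.045 -0.432  1.977 -0.022  1.205 -1.02 ] [[ 0.235  0.001  0.972]
 [-0.972  0.001  0.235]
 [-0.001 -1.     0.001]] 2.55 {'fx': 269.60434899989525, 'fy': 269.60434899989525, 'cx': 255.2585440355687, 'cy': 191.03977927423287, 'position': array([ 0.48048745, -0.14985166,  0.33436923]), 'attitude': array([ 0.77796669, -0.61116967, -0.09022831,  0.1144479 ])}
recess 0.78 [259.9 105.8  22.1  25.4] [array([ 0.4848, -0.153 ,  0.08  ]), array([ 0.4843, -0.1526,  0.109 ])]
spindle_tip 0.52 [262.4 104.   10.9  18.8] [array([ 0.4869, -0.1548,  0.08  ]), array([ 0.4861, -0.1542,  0.109 ])]
stop_lug 0.7 [335.5  93.1 346.4 186.2] [array([ 0.5112, -0.2156,  0.08  ]), array([ 0.5077, -0.2081,  0.109 ])]
stop_lug 0.48 [262.6 105.2  17.7  20.1] [array([ 0.4859, -0.1552,  0.08  ]), array([ 0.4853, -0.1546,  0.109 ])]
fitted_knob 0.94 [406.6 119.1  77.5  68.5] [array([ 0.5053, -0.2857,  0.08  ]), array([ 0.5024, -0.2702,  0.109 ])]
```

```bash
python3 - <<'E'
from h import *
im=np.load('w1.npy'); save(im,'w1c.png',8,(215,65,305,140))
E
```

```text
(no output)
```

View pics/w1.png

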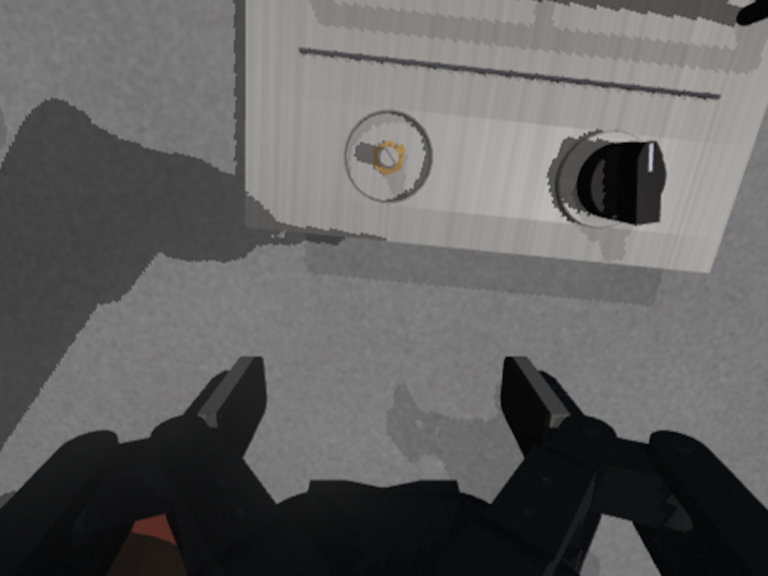

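View pics/w1c.png

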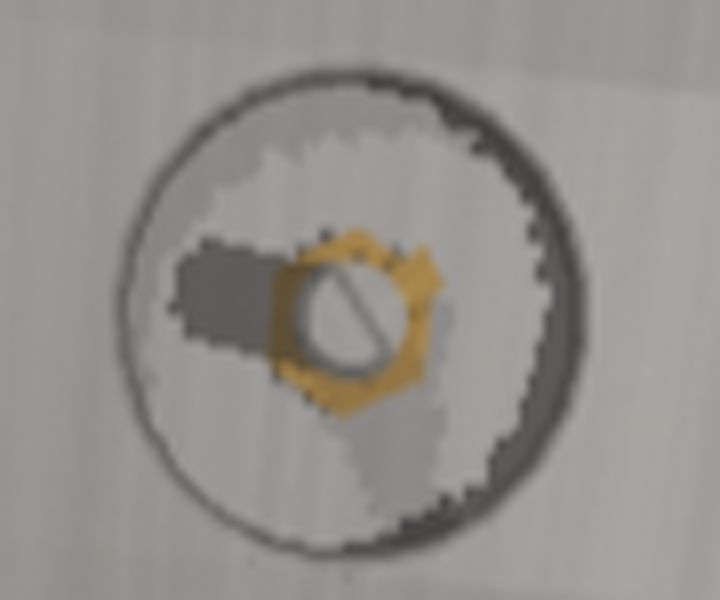

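>>> play_rows(
  increments=[
    [2,-2,-25,0,0,0,85],
    [2,-1,-30,0,0,0,85],
    [0,0,-20,0,0,0,85],
    [0,0,0,0,0,0,85],
    [0,0,0,0,0,0,85],
  ],
)

```text
time_s: 3.3
position: [0.4112, -0.1768, 0.1058]
eef_rot: [-0.553, 0.44, -0.44, 0.553]
force: [-0.2, 0.7, 0.8]
opening: 0.0845
```

```bash
python3 - <<'E'
from h import *
import pickle
c=robot.get_calibration('wrist');s=robot.sense();im=robot.camera('wrist')
print(s['position'],s['time_s'],c['position'])
np.save('w2.npy',im);pickle.dump((c,s),open('w2.pkl','wb'))
e=proj(c,[.485,-.153,.08])[0];print(e)
u,v=int(e[0]),int(e[1])
save(im,'w2c.png',6,(u-60,max(0,v-48),u+60,v+48))
print(u-60,max(0,v-48))
E
```

```text
[ 0.41116133 -0.17678055  0.10576572] 3.3 [ 0.48212438 -0.16004287  0.25961328]
[245.4716408  102.13090387]
185 54
```

View pics/w2c.png

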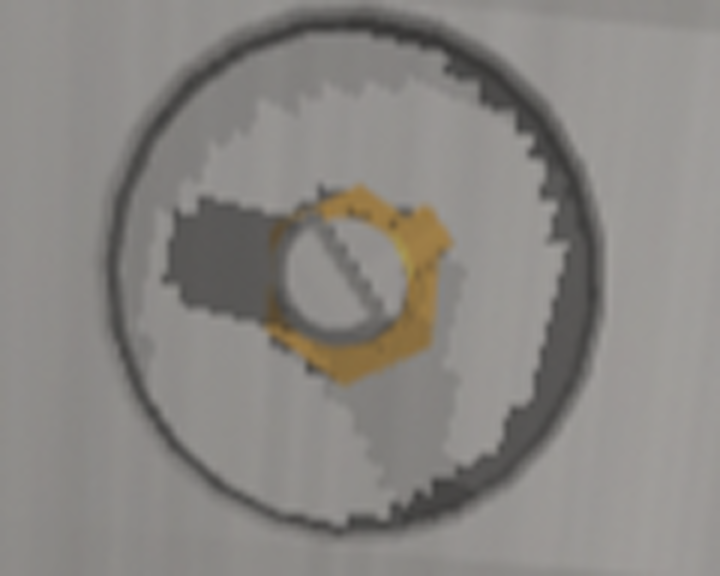

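```bash
cat > rec.py <<'E'
from h import *
def fitcircle(c,im,ctr,z,r,rng=6,n=120,sign=None):
    """radial search for darkest/strong edges about known radius, on plane z; returns centre"""
    from scipy.ndimage import map_coordinates
    from scipy.optimize import least_squares
    g=cv2.cvtColor(im,cv2.COLOR_RGB2GRAY).astype(float)
    ctr=np.array(ctr,float)
    for it in range(4):
        th=np.linspace(0,2*np.pi,n,endpoint=False); rs=np.arange(r-rng/1000,r+rng/1000,.0002); pts=[]
        for t in th:
            P=np.c_[ctr[0]+rs*np.cos(t),ctr[1]+rs*np.sin(t),np.full(len(rs),z)]
            p=proj(c,P); val=map_coordinates(g,[p[:,1],p[:,0]],order=1,mode='nearest')
            gr=np.gradient(val)
            # outside bright deck -> inner dark line: positive gradient with r, outermost strong
            k=np.argmax(gr)
            if gr[k]>.5: pts.append(P[k,:2])
        pts=np.array(pts)
        f=lambda q:np.hypot(pts[:,0]-q[0],pts[:,1]-q[1])-r
        f2=lambda q:np.hypot(pts[:,0]-q[0],pts[:,1]-q[1])-q[2]
        s=least_squares(f,ctr,loss='soft_l1',f_scale=.0003); s2=least_squares(f2,[*ctr,r],loss='soft_l1',f_scale=.0003)
        ctr=s.x
    return s.x,s2.x,np.median(abs(s.fun)),len(pts)
E
python3 - <<'E'
from rec import *
import pickle
c,s=pickle.load(open('w2.pkl','rb'));im=np.load('w2.npy')
print(fitcircle(c,im,(.485,-.153),.08,.026))
f=lambda x,y,z:ray(c,185+(x+.5)/6-.5,54+(y+.5)/6-.5,z)[:2]
a=lambda p,q:np.degrees(np.arctan2(*(q-p)[::-1]))
A,B=f(312,222,.109),f(368,318,.109);print('chord',a(A,B)+90,A,B)
A,B=f(325,218,.1),f(385,312,.1);print('chord2',a(A,B)+90,A,B)
print('tip face circle centre', f(342,280,.107))
print('lug end',f(440,224,.076),'hex ctr',f(352,285,.076), 'lug angle',a(f(352,285,.076),f(440,224,.076)))
x=[f(425,205,.076),f(452,240,.076)];print('lug end normal',a(*x)+90)
E
```

```text
(array([ 0.48542126, -0.15202323]), array([ 0.48543771, -0.15201771,  0.02614818]), np.float64(0.0003922647444492208), 120)
chord -45.86955538856938 [ 0.48909538 -0.14834997] [ 0.48238802 -0.15485677]
chord2 -43.35831028957139 [ 0.49012525 -0.14875132] [ 0.48329244 -0.15598735]
tip face circle centre [ 0.48503047 -0.15181842]
lug end [ 0.49352329 -0.15911956] hex ctr [ 0.48536616 -0.15130543] lug angle -43.76971328503227
lug end normal -37.391112884997824
```

>>> play_rows(
  increments=[
    [15,10,30,0,0,0.142,85],
    [15,10,30,0,0,0.142,85],
    [15,10,30,0,0,0.142,85],
    [5,35,1,0,0,0.142,85],
    [5,35,1,0,0,0.142,85],
    [5,35,1,0,0,0.142,85],
    [5,35,1,0,0,0.142,85],
    [5,35,0,0,0,0.142,85],
    [-10,35,0,0,0,0.142,85],
    [-10,35,0,0,0,0.142,85],
    [-10,35,0,0,0,0.142,85],
    [-10,35,0,0,0,0.142,85],
  ],
)

```text
time_s: 4.55
position: [0.4416, 0.1702, 0.201]
eef_rot: [0.695, 0.13, -0.128, -0.695]
force: [0.9, 0.9, 0.2]
opening: 0.085
```

>>> play_rows(
  increments=[
    [0,0,0,0,0,0.142,85],
    [0,0,0,0,0,0.142,85],
    [0,0,0,0,0,0.142,85],
    [0,0,0,0,0,0,85],
  ],
)

```text
time_s: 4.95
position: [0.4421, 0.169, 0.2007]
eef_rot: [0.653, 0.273, -0.271, -0.652]
force: [-0.1, 0.5, 0.1]
opening: 0.0853
```

```bash
cat > look.py <<'E'
from h import *
import pickle,sys
def look(name):
    c=robot.get_calibration('wrist');s=robot.sense();im=robot.camera('wrist')
    np.save(name+'.npy',im);pickle.dump((c,s),open(name+'.pkl','wb'));save(im,name+'.png',1.5)
    M=R.from_quat(s['eef_rot']).as_matrix()
    print('pos',s['position'].round(4),'toolx yaw',np.degrees(np.arctan2(M[1,0],M[0,0])).round(2),'down',M[:,1].round(3),'t',s['time_s'],'open',round(s['opening'],4),'F',s['force'].round(1),'q',s['q'].round(2))
    return c,s,im
E
python3 - <<'E'
from look import *
c,s,im=look('w3')
for q in ['bezel','knob']:
    for d in robot.spot_in(q,'wrist'):
        e=d['extent'];print(q,round(d['conf'],2),np.round(e,1),ray(c,e[0],e[1],.015).round(4))
E
```

```text
pos [0.4421 0.169  0.2007] toolx yaw 45.27 down [ 0.002 -0.    -1.   ] t 4.95 open 0.0853 F [-0.1  0.5  0.1] q [ 0.37  0.03 -0.83  1.87  0.02  1.25  0.32]
bezel 0.66 [383.4  58.9  42.8  42. ] [0.4526 0.3644 0.015 ]
knob 0.83 [381.8  57.1  43.1  41.2] [0.4498 0.3642 0.015 ]
knob 0.82 [449.9  13.7  44.5  27.4] [0.4674 0.4436 0.015 ]
knob 0.81 [445.1  85.2  44.6  44.4] [0.5264 0.3991 0.015 ]
knob 0.7 [350.8 128.2  38.8  37.3] [0.4871 0.289  0.015 ]
```

View pics/w3.png

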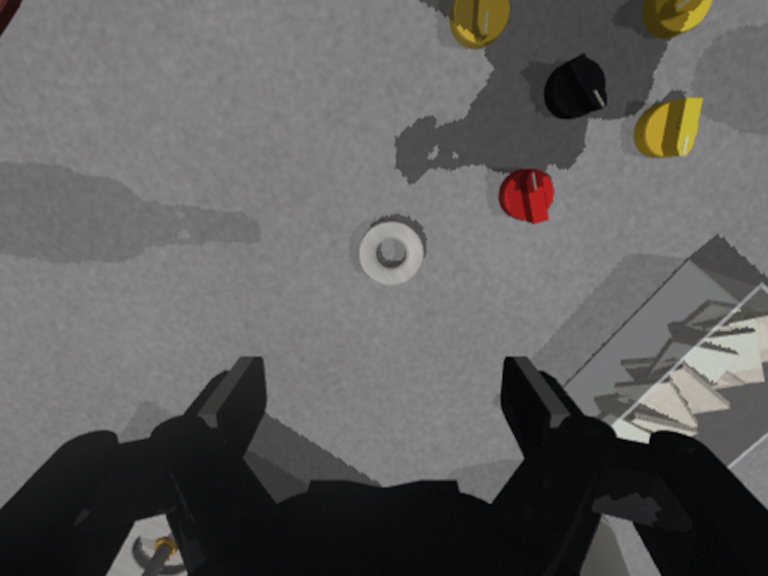

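```bash
python3 - <<'E'
from look import *
c,s=pickle.load(open('w3.pkl','rb'));im=np.load('w3.npy')
g=cv2.cvtColor(im,cv2.COLOR_RGB2GRAY)
sub=g[140:200,230:300]; print(np.percentile(sub,[10,50,90,99]))
m=(cv2.resize(sub,None,fx=4,fy=4,interpolation=cv2.INTER_CUBIC)>145).astype(np.uint8)
n,l,st,ce=cv2.connectedComponentsWithStats(m); k=1+np.argmax(st[1:,4]); 
ct=max(cv2.findContours((l==k).astype(np.uint8),0,1)[0],key=len)
(e,ax,an)=cv2.fitEllipse(ct);u=230+(e[0]+.5)/4-.5;v=140+(e[1]+.5)/4-.5
print(u,v,np.array(ax)/4,ray(c,u,v,.015))
print(ray(c,u+ax[0]/8,v,.015)-ray(c,u-ax[0]/8,v,.015))
save(im,'w3k.png',8,(340,20,420,90)); save(im,'w3b.png',8,(230,130,300,200))
E
```

```text
[113. 130. 164. 177.]
260.2878189086914 168.7166633605957 [41.1893959  41.90028763] [0.44527101 0.17442259 0.015     ]
[0.03715571 0.03761006 0.        ]
```

View pics/w3k.png

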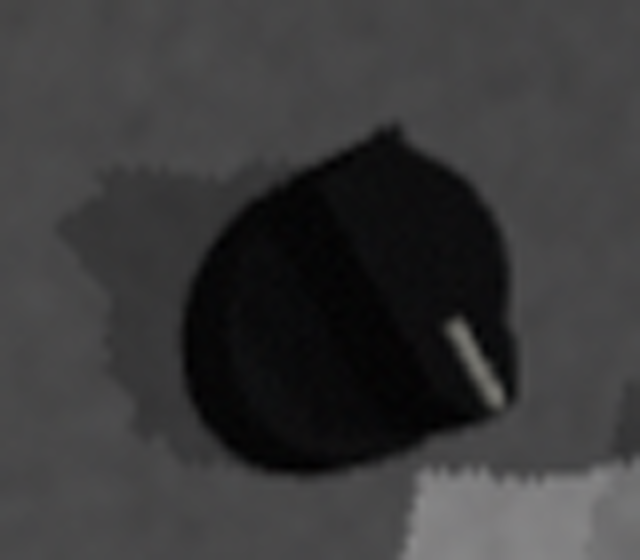

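View pics/w3b.png

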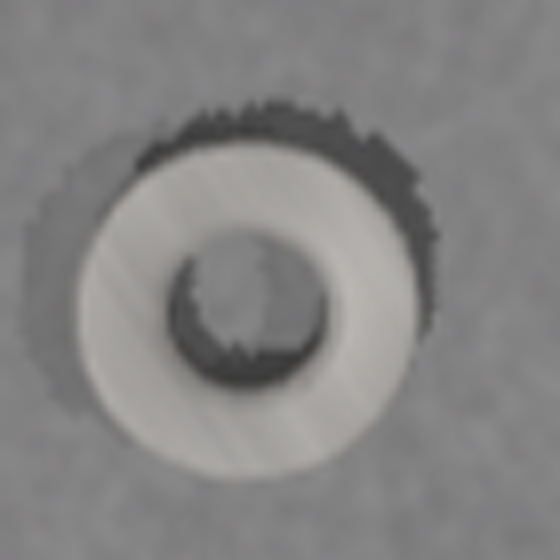

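>>> play_rows(
  increments=[
    [3,5,-40,0,0,0,85],
    [0,0,-45,0,0,0,85],
    [0,0,-45,0,0,0,85],
    [0,0,-20,0,0,0,85],
    [0,0,0,0,0,0,85],
    [0,0,0,0,0,0,85],
  ],
)

```text
time_s: 5.7
position: [0.4448, 0.1743, 0.0501]
eef_rot: [-0.653, -0.271, 0.271, 0.653]
force: [0.7, 0.4, 1.1]
opening: 0.085
```

```bash
python3 - <<'E'
from look import *
c,s,im=look('w4')
print(proj(c,[.4453,.1744,.015]))
E
```

```text
pos [0.4448 0.1743 0.0501] toolx yaw 45.06 down [ 0.  0. -1.] t 5.7 open 0.085 F [0.7 0.4 1.1] q [ 0.29  0.25 -0.82  2.03  0.22  0.95  0.14]
[[256.45928747 213.52680651]]
```

View pics/w4.png

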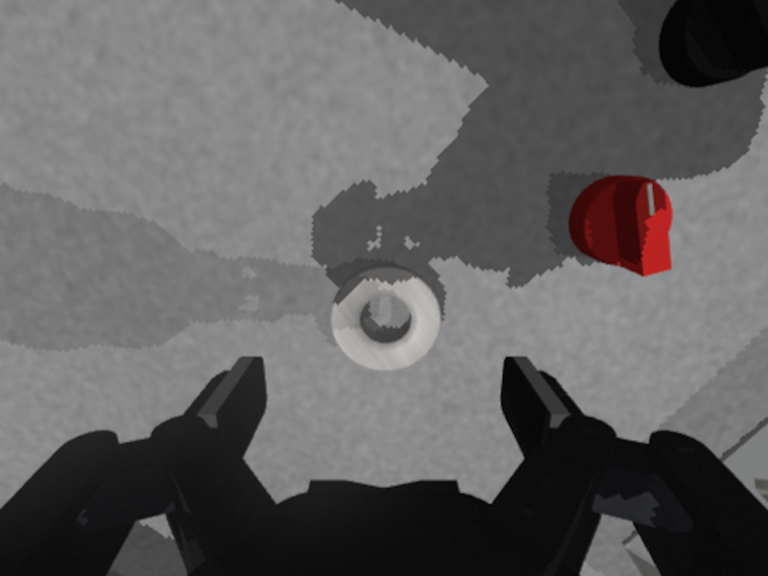

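>>> play_rows(
  increments=[
    [0,0,-20,0,0,0,85],
    [0,0,-14,0,0,0,85],
    [0,0,0,0,0,0,85],
    [0,0,0,0,0,0,45],
    [0,0,0,0,0,0,45],
    [0,0,0,0,0,0,45],
    [0,0,0,0,0,0,45],
    [0,0,0,0,0,0,45],
  ],
  force=35,
)

```text
time_s: 6.55
position: [0.4446, 0.174, 0.0156]
eef_rot: [0.653, 0.272, -0.271, -0.653]
force: [0.0, -1.5, -0.5]
opening: 0.0451
```

```bash
python3 - <<'E'
from look import *
c,s,im=look('w5')
print(proj(c,[*s['position'][:2],.015]))
E
```

```text
pos [0.4446 0.174  0.0156] toolx yaw 45.14 down [ 0. -0. -1.] t 6.55 open 0.0451 F [ 0.  -1.5 -0.5] q [ 0.26  0.31 -0.8   2.06  0.28  0.89  0.09]
[[256.00209465 233.42779758]]
```

View pics/w5.png

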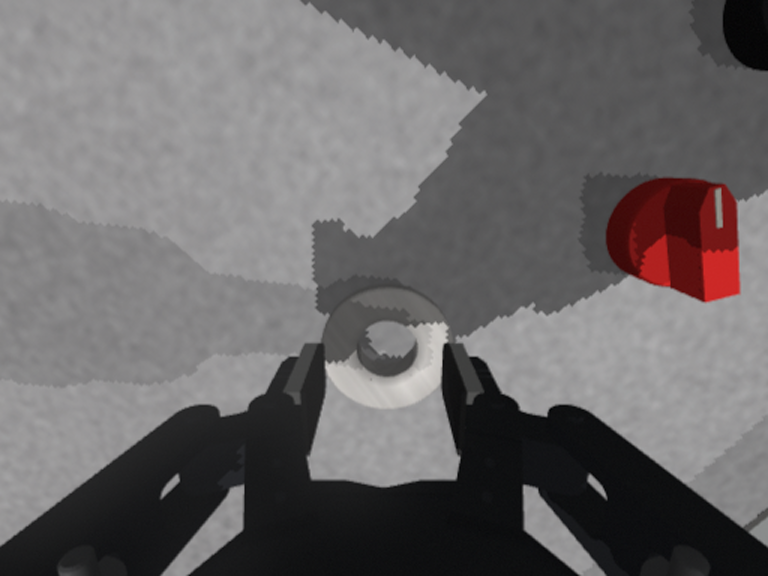

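```bash
python3 - <<'E'
from look import *
im=np.load('w5.npy'); im=np.clip(im.astype(float)*2,0,255).astype(np.uint8)
save(im,'w5c.png',5,(180,180,330,300))
E
```

```text
(no output)
```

View pics/w5c.png

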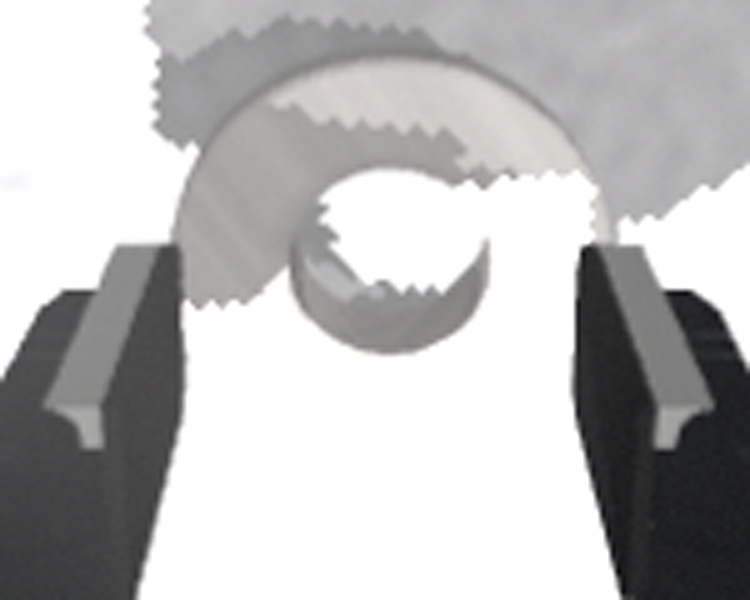

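>>> play_rows(
  increments=[
    [0,0,0,0,0,0,75],
    [0,0,0,0,0,0,75],
    [0,0,0,0,0,0,75],
    [0,0,-5,0,0,0,75],
    [0,0,-4,0,0,0,75],
    [0,0,0,0,0,0,75],
  ],
  force=35,
)

```text
time_s: 7.2
position: [0.4439, 0.1738, 0.0055]
eef_rot: [-0.653, -0.271, 0.272, 0.653]
force: [0.1, 0.6, -0.0]
opening: 0.075
```

```bash
python3 - <<'E'
from look import *
c,s,im=look('w6')
im=np.clip(im.astype(float)*2,0,255).astype(np.uint8)
save(im,'w6c.png',4,(160,180,350,300))
E
```

```text
pos [0.4439 0.1738 0.0055] toolx yaw 45.15 down [-0.001 -0.    -1.   ] t 7.2 open 0.075 F [ 0.1  0.6 -0. ] q [ 0.25  0.32 -0.79  2.06  0.3   0.87  0.07]
```

View pics/w6c.png

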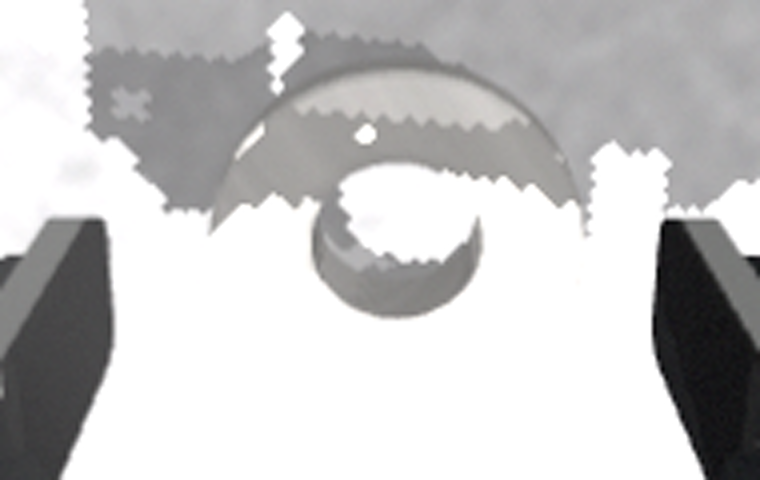

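>>> play_rows(
  increments=[
    [0,0,-6,0,0,0,75],
    [0,0,-6,0,0,0,75],
    [0,0,0,0,0,0,75],
  ],
)

```text
time_s: 7.55
position: [0.4438, 0.1737, -0.0066]
eef_rot: [-0.653, -0.271, 0.272, 0.653]
force: [-0.2, -0.7, -0.2]
opening: 0.0748
```

>>> play_rows(
  increments=[
    [0,0,0,0,0,0,50],
    [0,0,0,0,0,0,50],
    [0,0,0,0,0,0,50],
    [0,0,0,0,0,0,50],
  ],
  force=35,
)

```text
time_s: 7.95
position: [0.4444, 0.1741, -0.0052]
eef_rot: [0.653, 0.272, -0.271, -0.653]
force: [-1.5, 0.2, 4.8]
opening: 0.0529
```

```bash
python3 - <<'E'
from look import *
c,s,im=look('w7')
im=np.clip(im.astype(float)*1.5,0,255).astype(np.uint8)
save(im,'w7c.png',4,(160,180,350,300))
E
```

```text
pos [ 0.4444  0.1741 -0.0052] toolx yaw 45.16 down [ 0. -0. -1.] t 7.95 open 0.0529 F [-1.5  0.2  4.8] q [ 0.23  0.34 -0.78  2.07  0.32  0.85  0.06]
```

View pics/w7c.png

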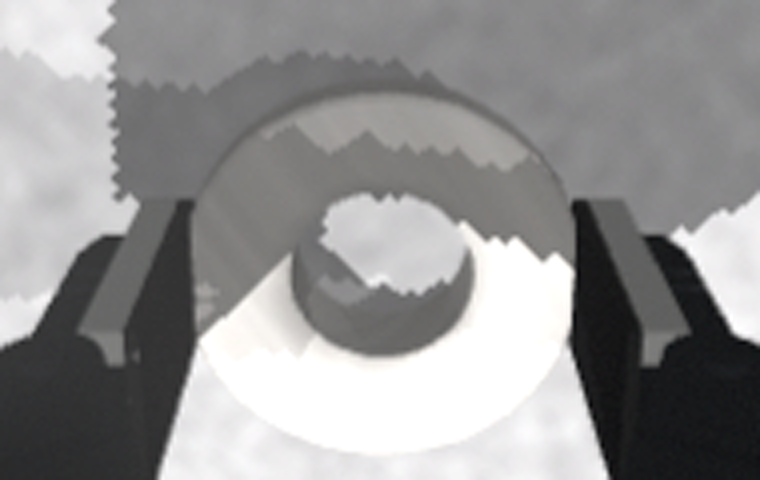

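>>> play_rows(
  increments=[
    [0,0,0,0,0,0,50],
    [0,0,10,0,0,0,50],
    [0,0,20,0,0,0,50],
    [0,0,20,0,0,0,50],
    [0,0,0,0,0,0,50],
  ],
)

```text
time_s: 8.5
position: [0.4462, 0.1747, 0.0471]
eef_rot: [0.653, 0.273, -0.27, -0.653]
force: [1.4, -0.5, -0.7]
opening: 0.0528
```

```bash
python3 - <<'E'
from look import *
c,s,im=look('w8')
im=np.clip(im.astype(float)*1.5,0,255).astype(np.uint8)
save(im,'w8c.png',4,(160,160,350,300))
E
```

```text
pos [0.4462 0.1747 0.0471] toolx yaw 45.15 down [ 0.004  0.001 -1.   ] t 8.5 open 0.0528 F [ 1.4 -0.5 -0.7] q [ 0.29  0.25 -0.82  2.03  0.23  0.94  0.13]
```

View pics/w8c.png

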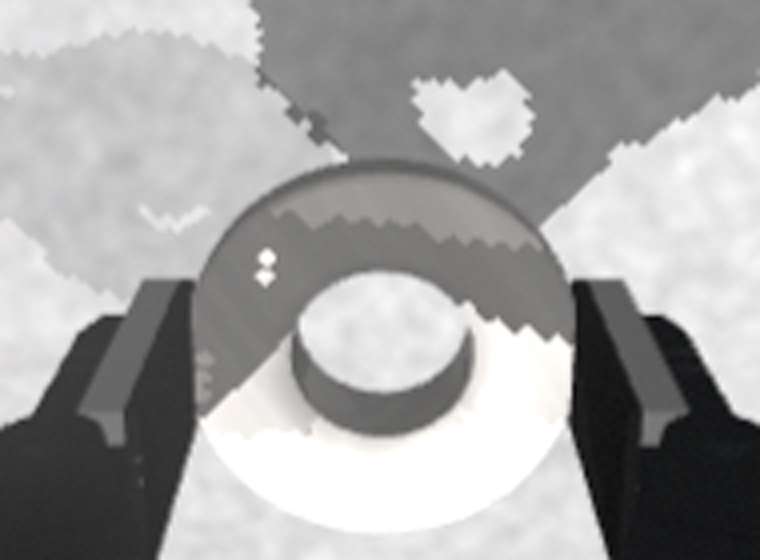

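```bash
python3 - <<'E'
from look import *
c,s=pickle.load(open('w8.pkl','rb'))
T=R.from_quat(s['eef_rot']).as_matrix()
for h in (.012,.015,.018,.02,.022):
    f=lambda x,y:T.T@(ray(c,160+(x+.5)/4-.5,160+(y+.5)/4-.5,s['position'][2]+h)-s['position'])
    a,b=f(383,163),f(383,533);l,r=f(292,345),f(473,345);bt,bb=f(382,271),f(382,393)
    print(h,'rim z',a[2].round(4),b[2].round(4),'mid',((a+b)/2)[2].round(4),'dia',(a-b)[2].round(4),'bore dia',np.linalg.norm(l-r).round(4),'x',((l+r)/2)[0].round(4),'bore z mid')
E
```

```text
0.012 rim z 0.0262 -0.0345 mid -0.0041 dia 0.0607 bore dia 0.0265 x -0.0004 bore z mid
0.015 rim z 0.0272 -0.0322 mid -0.0025 dia 0.0594 bore dia 0.0259 x -0.0004 bore z mid
0.018 rim z 0.0282 -0.0299 mid -0.0008 dia 0.0581 bore dia 0.0254 x -0.0004 bore z mid
0.02 rim z 0.0289 -0.0283 mid 0.0003 dia 0.0572 bore dia 0.025 x -0.0004 bore z mid
0.022 rim z 0.0296 -0.0268 mid 0.0014 dia 0.0564 bore dia 0.0246 x -0.0004 bore z mid
```

>>> play_rows(
  increments=[
    [6,-20,35,0,0,0,50],
    [9,-40,35,0,0,0,50],
    [9,-40,33,0,0,0,50],
    [9,-40,0,0,0,0,50],
    [9,-40,0,0,0,0,50],
    [9,-40,0,0,0,0,50],
    [9,-40,0,0,0,0,50],
    [9,-40,0,0,0,0,50],
    [7,-40,0,0,0,0,50],
    [3,-27,0,0,0,0,50],
    [0,0,0,0,0,0,50],
    [0,0,0,0,0,0,50],
  ],
)

```text
time_s: 9.75
position: [0.5218, -0.1882, 0.1421]
eef_rot: [-0.653, -0.271, 0.271, 0.654]
force: [-0.1, 1.4, 0.1]
opening: 0.0527
```

```bash
python3 - <<'E'
from rec import *
from look import *
c,s,im=look('w9')
p=proj(c,[.4854,-.152,.08])[0];print(p)
try: print(fitcircle(c,im,(.4854,-.152),.08,.026))
except Exception as e: print(e)
save(im,'w9c.png',6,(int(p[0])-60,max(0,int(p[1])-48),int(p[0])+60,int(p[1])+48));print(int(p[0])-60,max(0,int(p[1])-48))
E
```

```text
pos [ 0.5218 -0.1882  0.1421] toolx yaw 45.08 down [-0.001  0.001 -1.   ] t 9.75 open 0.0527 F [-0.1  1.4  0.1] q [ 0.77  0.25 -0.58  1.77  0.15  1.16  0.94]
[255.97637479 140.25898107]
(array([ 0.48544564, -0.1515847 ]), array([ 0.48531666, -0.15144662,  0.02639478]), np.float64(0.0007108058279253551), 120)
195 92
```

View pics/w9.png

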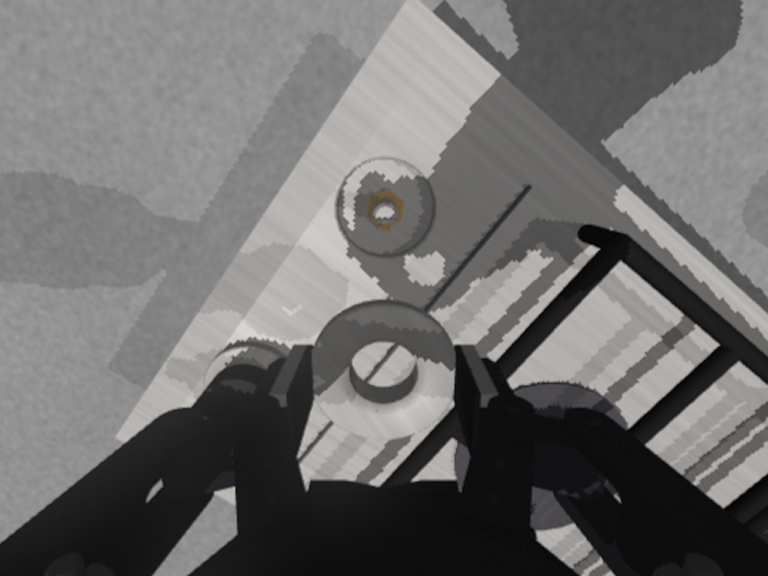

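View pics/w9c.png

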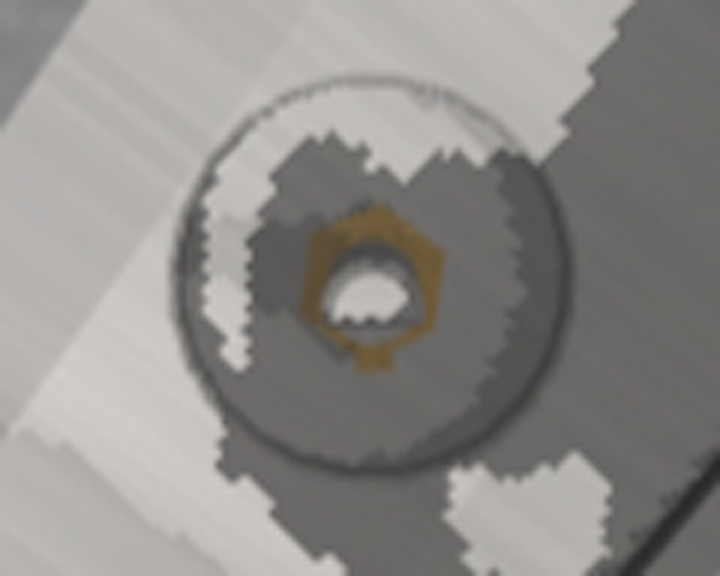

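>>> play_rows(
  increments=[
    [-12,12,0,0,0,0,50],
    [-12,12,0,0,0,0,50],
    [-12,12,-10,0,0,0,50],
    [0,0,-15,0,0,0,50],
    [0,0,0,0,0,0,50],
    [0,0,0,0,0,0,50],
  ],
)

```text
time_s: 10.4
position: [0.4865, -0.152, 0.1179]
eef_rot: [-0.653, -0.272, 0.272, 0.653]
force: [-0.3, -0.6, -0.0]
opening: 0.0525
```

```bash
python3 - <<'E'
from look import *
c,s,im=look('w10')
save(im,'w10c.png',4,(160,160,350,300))
E
```

```text
pos [ 0.4865 -0.152   0.1179] toolx yaw 45.18 down [-0.  0. -1.] t 10.4 open 0.0525 F [-0.3 -0.6 -0. ] q [ 0.77  0.18 -0.6   1.9   0.11  1.09  0.91]
```

View pics/w10c.png

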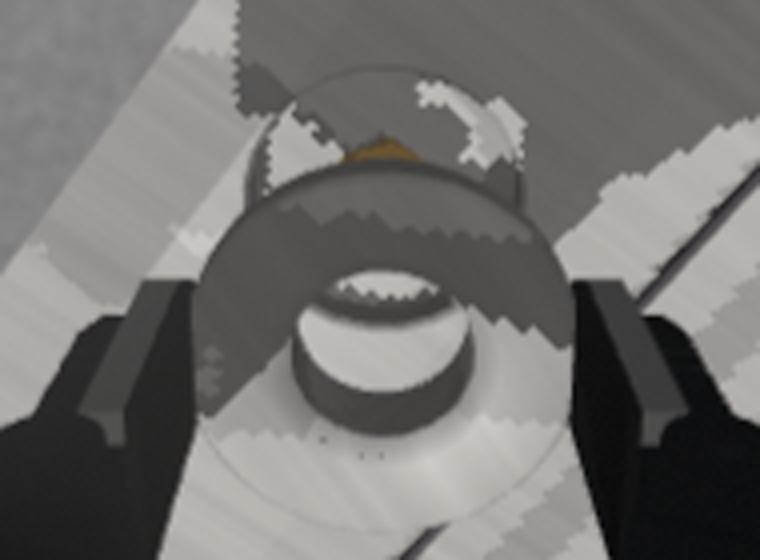

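>>> play_rows(
  increments=[
    [-0.6,0.2,-10,0,0,0,50],
    [0,0,-14,0,0,0,50],
    [0,0,-12,0,0,0,50],
    [0,0,0,0,0,0,50],
  ],
)

```text
time_s: 10.85
position: [0.4842, -0.1516, 0.0797]
eef_rot: [-0.652, -0.27, 0.272, 0.654]
force: [-1.1, -0.6, -0.5]
opening: 0.0526
```

```bash
python3 - <<'E'
from look import *
c,s,im=look('w11')
save(im,'w11c.png',4,(160,160,350,300))
E
```

```text
pos [ 0.4842 -0.1516  0.0797] toolx yaw 45.14 down [-0.003  0.002 -1.   ] t 10.85 open 0.0526 F [-1.1 -0.6 -0.5] q [ 0.76  0.23 -0.6   1.94  0.15  1.02  0.88]
```

View pics/w11c.png

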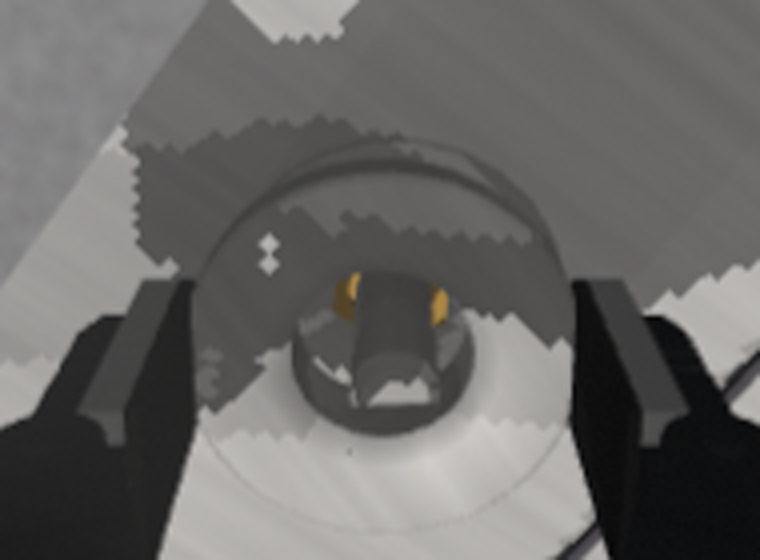

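>>> play_rows(
  increments=[
    [0,0,0,0,0,0,50],
    [0,0,0,0,0,0,50],
  ],
)

```text
time_s: 11.1
position: [0.4861, -0.152, 0.0825]
eef_rot: [0.653, 0.272, -0.271, -0.653]
force: [-0.3, 0.1, -0.9]
opening: 0.0524
```

```bash
python3 - <<'E'
from look import *
c,s,im=look('w12')
save(im,'w12c.png',5,(200,190,310,270))
E
```

```text
pos [ 0.4861 -0.152   0.0825] toolx yaw 45.15 down [ 0.001 -0.    -1.   ] t 11.1 open 0.0524 F [-0.3  0.1 -0.9] q [ 0.76  0.22 -0.6   1.94  0.15  1.02  0.88]
```

View pics/w12c.png

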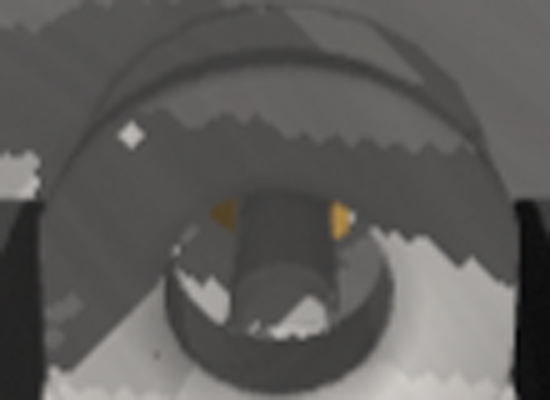

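>>> play_rows(
  increments=[
    [0,0,-5,0,0,0,50],
    [0,0,-4,0,0,0,50],
    [0,0,0,0,0,0,50],
    [0,0,0,0,0,0,50],
  ],
)

```text
time_s: 11.55
position: [0.4855, -0.1518, 0.0729]
eef_rot: [-0.653, -0.271, 0.272, 0.653]
force: [-0.1, 0.0, -1.2]
opening: 0.0525
```

>>> play_rows(
  increments=[
    [0,0,-3,0,0,0,50],
    [0,0,0,0,0,0,50],
    [0,0,0,0,0,0,50],
  ],
)

```text
time_s: 11.85
position: [0.4856, -0.1518, 0.07]
eef_rot: [-0.653, -0.271, 0.272, 0.653]
force: [-0.0, 0.9, -1.9]
opening: 0.0525
```

>>> play_rows(
  increments=[
    [0,0,-2,0,0,0,50],
    [0,0,0,0,0,0,50],
    [0,0,-1,0,0,0,50],
    [0,0,0,0,0,0,50],
  ],
)

```text
time_s: 12.25
position: [0.4857, -0.1518, 0.0671]
eef_rot: [-0.653, -0.271, 0.271, 0.653]
force: [-0.9, 2.8, 1.3]
opening: 0.0523
```

>>> play_rows(
  increments=[
    [0,0,-1,0,0,0,50],
    [0,0,0,0,0,0,50],
  ],
)

```text
time_s: 12.45
position: [0.4858, -0.1518, 0.0667]
eef_rot: [0.653, 0.271, -0.272, -0.653]
force: [-4.6, 3.0, 8.9]
opening: 0.0526
```

>>> play_rows(
  increments=[
    [0,0,-1,0,0,0,50],
    [0,0,0,0,0,0,50],
  ],
)

```text
time_s: 12.65
position: [0.4858, -0.1518, 0.0666]
eef_rot: [0.653, 0.271, -0.272, -0.653]
force: [-8.5, 5.3, 20.1]
opening: 0.0528
```

>>> play_rows(
  increments=[
    [0,0,1,0,0,0,75],
    [0,0,0,0,0,0,75],
    [0,0,0,0,0,0,75],
    [0,0,25,0,0,0,75],
    [0,0,40,0,0,0,75],
    [-5,5,40,0,0,0,75],
    [0,0,0,0,0,0,75],
  ],
)

```text
time_s: 13.35
position: [0.4834, -0.1471, 0.1762]
eef_rot: [0.655, 0.273, -0.27, -0.651]
force: [0.5, -0.3, 0.6]
opening: 0.0748
```

```bash
python3 - <<'E'
from look import *
c,s,im=look('w13')
p=proj(c,[.4854,-.152,.08])[0];print(p)
save(im,'w13c.png',6,(int(p[0])-60,max(0,int(p[1])-48),int(p[0])+60,int(p[1])+48));print(int(p[0])-60,max(0,int(p[1])-48))
E
```

```text
pos [ 0.4834 -0.1471  0.1762] toolx yaw 45.17 down [ 0.007 -0.003 -1.   ] t 13.35 open 0.0748 F [ 0.5 -0.3  0.6] q [ 0.79  0.11 -0.61  1.85  0.07  1.2   0.94]
[253.4205985  194.05087551]
193 146
```

View pics/w13c.png

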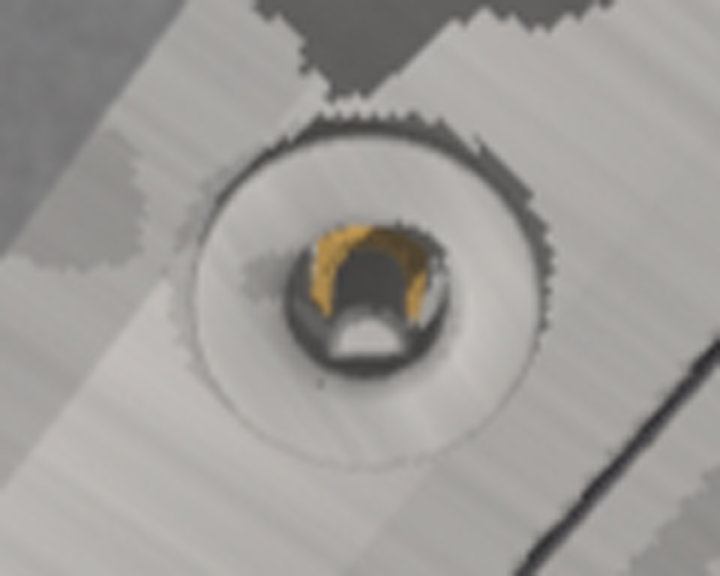

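```bash
python3 - <<'E'
from look import *
c,s=pickle.load(open('w3.pkl','rb'))
f=lambda x,y,z:ray(c,340+(x+.5)/8-.5,20+(y+.5)/8-.5,z)
A,B=f(452,322,.034),f(500,405,.034);d=B-A;print(A,B,np.degrees(np.arctan2(d[1],d[0])))
print('bar end back',f(395,130,.034), 'skirt',f(310,360,.016))
A,B=f(318,190,.034),f(438,415,.034);d=B-A;print(np.degrees(np.arctan2(d[1],d[0])))
E
```

```text
[0.45941451 0.36558668 0.034     ] [0.47248039 0.36411545 0.034     ] -6.424485394687035
bar end back [0.43520873 0.37396313 0.034     ] skirt [0.45313491 0.35623783 0.016     ]
-8.535362840756358
```

>>> play_rows(
  increments=[
    [0,42,0,0,0,0.055,60],
    [0,43,0,0,0,0.055,60],
    [0,43,0,0,0,0.055,60],
    [0,43,0,0,0,0.055,60],
    [0,43,0,0,0,0.055,60],
    [-3,43,0,0,0,0.055,60],
    [-4,43,0,0,0,0.055,60],
    [-5,43,0,0,0,0.055,60],
    [-5,43,0,0,0,0.055,60],
    [-5,43,0,0,0,0.055,60],
    [-5,43,0,0,0,0.055,60],
    [-4,39,0,0,0,0.055,60],
  ],
)

```text
time_s: 14.6
position: [0.4489, 0.3656, 0.1696]
eef_rot: [-0.529, -0.469, 0.469, 0.529]
force: [0.5, -0.8, 0.8]
opening: 0.06
```

>>> play_rows(
  increments=[
    [0,0,-30,0,0,0,60],
    [0,0,-20,0,0,0,60],
    [0,0,0,0,0,0,60],
    [0,0,0,0,0,0,60],
  ],
)

```text
time_s: 15.0
position: [0.4495, 0.3637, 0.1205]
eef_rot: [-0.53, -0.468, 0.469, 0.53]
force: [-0.3, -0.3, -0.3]
opening: 0.0602
```

```bash
python3 - <<'E'
from look import *
c,s,im=look('w14')
p=proj(c,[.452,.364,.034])[0];print(p)
im=np.clip(im.astype(float)*1.8,0,255).astype(np.uint8)
save(im,'w14c.png',6,(int(p[0])-60,max(0,int(p[1])-48),int(p[0])+60,int(p[1])+48));print(int(p[0])-60,max(0,int(p[1])-48))
E
```

```text
pos [0.4495 0.3637 0.1205] toolx yaw 82.96 down [-0.002 -0.001 -1.   ] t 15.0 open 0.0602 F [-0.3 -0.3 -0.3] q [ 0.02  0.43 -0.96  1.73  0.37  1.19  0.4 ]
[255.84510472 195.83891055]
195 147
```

View pics/w14c.png

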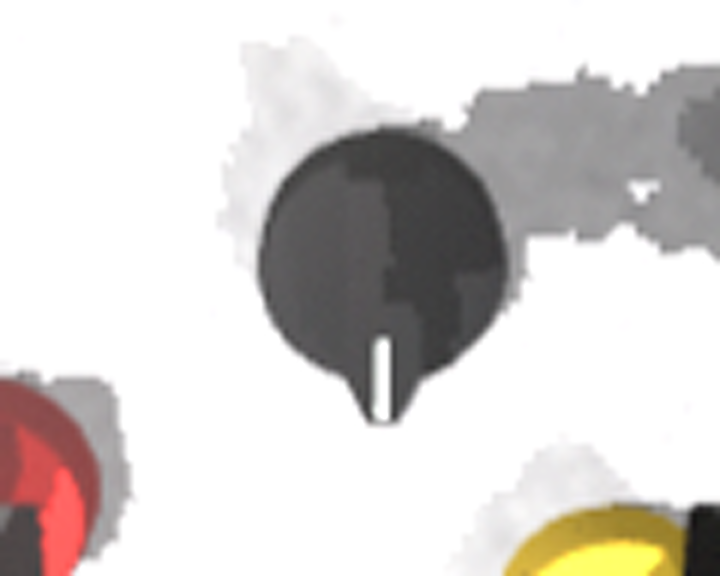

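View pics/w14.png

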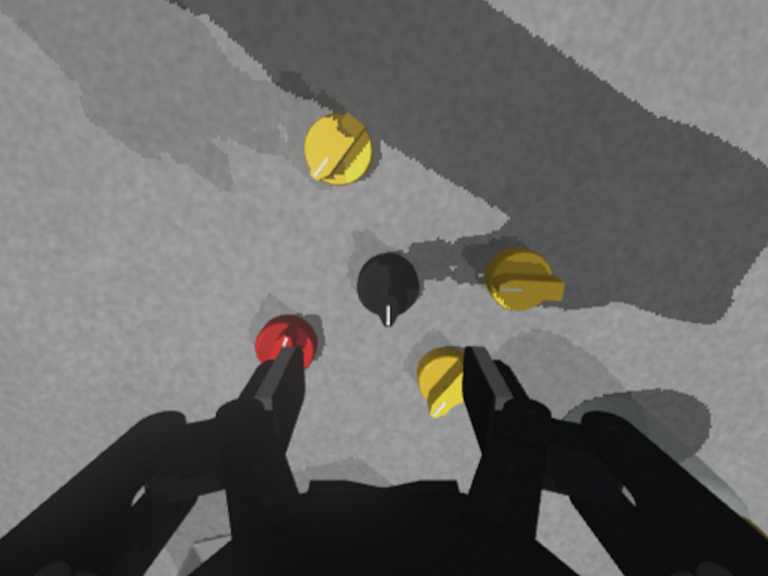

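```bash
python3 - <<'E'
from look import *
c,s=pickle.load(open('w14.pkl','rb'))
T=R.from_quat(s['eef_rot']).as_matrix()
f=lambda x,y,z:T.T@(ray(c,195+(x+.5)/6-.5,147+(y+.5)/6-.5,z)-s['position'])
l,r=f(258,255,.016),f(507,255,.016);print('skirt x',l,r,(l+r)/2)
t=f(382,127,.014);print('back edge',t)
t=f(382,423,.034);print('tip',t, 'line top',f(382,338,.034))
E
```

```text
skirt x [-0.01755233  0.10455249 -0.00135441] [ 0.0239033   0.10452298 -0.00127123] [ 0.00317549  0.10453774 -0.00131282]
back edge [0.00301075 0.10656946 0.01995483]
tip [ 0.00302014  0.0865041  -0.02400726] line top [ 0.00294997  0.08652552 -0.00962956]
```

>>> play_rows(
  increments=[
    [2,3,-30,0,0,0,40],
    [0,0,-40,0,0,0,40],
    [0,0,-20,0,0,0,40],
    [0,0,0,0,0,0,40],
    [0,0,0,0,0,0,40],
  ],
)

```text
time_s: 15.55
position: [0.4524, 0.3676, 0.0326]
eef_rot: [-0.53, -0.469, 0.468, 0.53]
force: [-0.4, -0.0, -0.0]
opening: 0.0403
```

```bash
python3 - <<'E'
from look import *
c,s,im=look('w15')
im=np.clip(im.astype(float)*1.8,0,255).astype(np.uint8)
save(im,'w15c.png',4,(160,160,350,300))
E
```

```text
pos [0.4524 0.3676 0.0326] toolx yaw 82.95 down [ 0.001  0.001 -1.   ] t 15.55 open 0.0403 F [-0.4 -0.  -0. ] q [-0.04  0.53 -0.9   1.79  0.48  1.05  0.33]
```

View pics/w15c.png

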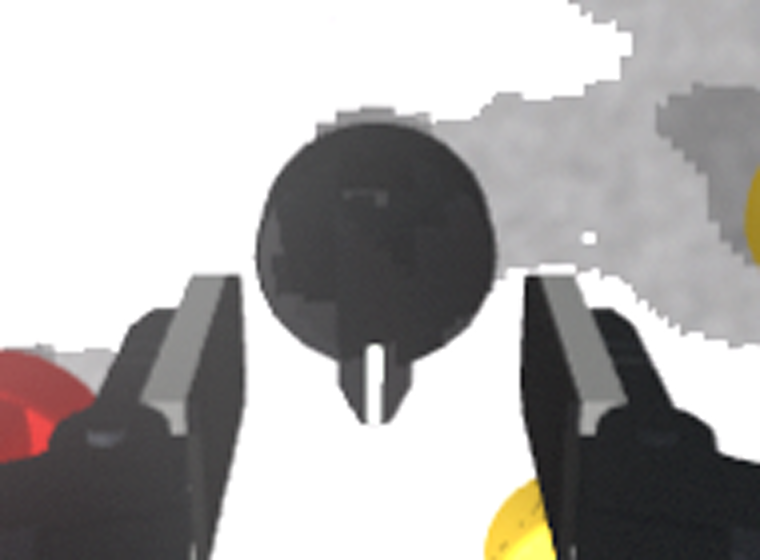

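>>> play_rows(
  increments=[
    [0,-1,-12,0,0,0,40],
    [0,0,-10,0,0,0,40],
    [0,0,0,0,0,0,40],
    [0,0,0,0,0,0,40],
  ],
)

```text
time_s: 16.0
position: [0.4515, 0.366, 0.0089]
eef_rot: [-0.53, -0.468, 0.469, 0.53]
force: [-0.1, -0.7, 0.3]
opening: 0.0399
```

```bash
python3 - <<'E'
from look import *
c,s,im=look('w16')
im=np.clip(im.astype(float)*1.8,0,255).astype(np.uint8)
save(im,'w16c.png',4,(160,160,350,300))
E
```

```text
pos [0.4515 0.366  0.0089] toolx yaw 82.97 down [-0.001 -0.    -1.   ] t 16.0 open 0.0399 F [-0.1 -0.7  0.3] q [-0.06  0.56 -0.88  1.81  0.5   1.01  0.31]
```

View pics/w16c.png

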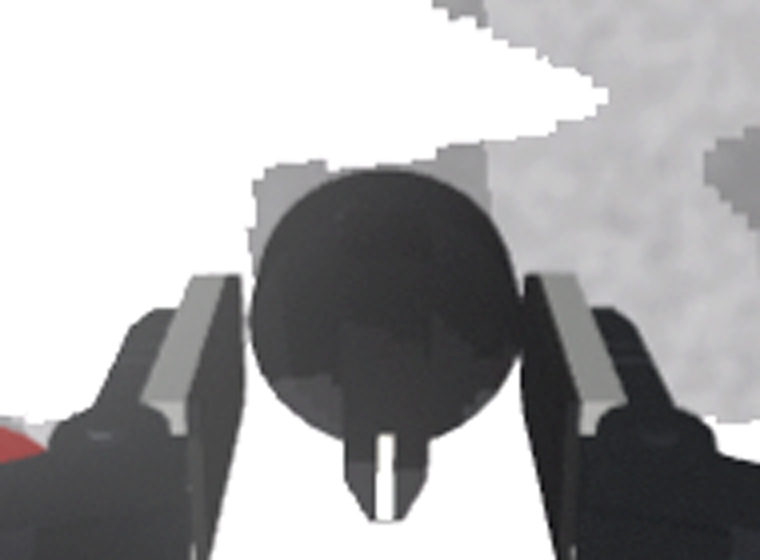

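>>> play_rows(
  increments=[
    [0,0,0,0,0,0,5],
    [0,0,0,0,0,0,5],
    [0,0,0,0,0,0,5],
    [0,0,0,0,0,0,5],
    [0,0,0,0,0,0,5],
    [0,0,0,0,0,0,5],
  ],
  force=45,
)

```text
time_s: 16.65
position: [0.4519, 0.3664, 0.0095]
eef_rot: [-0.53, -0.469, 0.468, 0.53]
force: [-0.9, 0.0, 5.9]
opening: 0.0108
```

```bash
python3 - <<'E'
from look import *
c,s,im=look('w17')
im=np.clip(im.astype(float)*1.8,0,255).astype(np.uint8)
save(im,'w17c.png',5,(190,180,320,300))
E
```

```text
pos [0.4519 0.3664 0.0095] toolx yaw 82.97 down [ 0.001  0.    -1.   ] t 16.65 open 0.0108 F [-0.9  0.   5.9] q [-0.06  0.56 -0.88  1.81  0.5   1.01  0.31]
```

View pics/w17c.png

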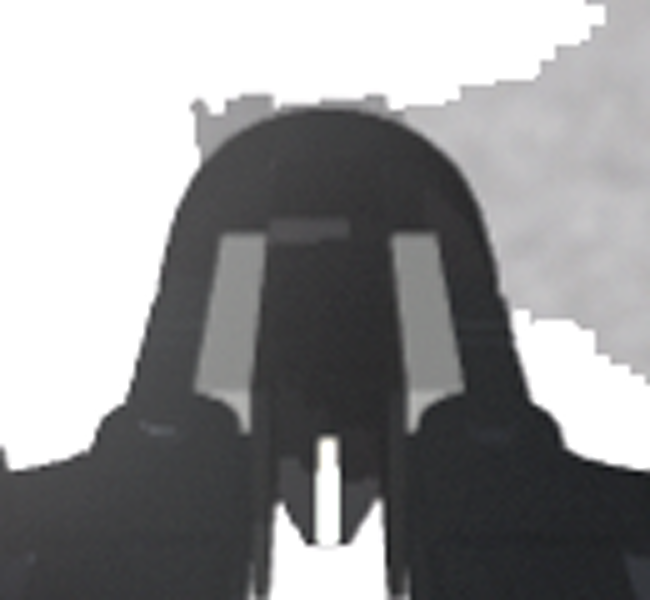

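```bash
python3 - <<'E'
from look import *
def g(n,x0,y0,k,pt,z):
    c,s=pickle.load(open(n+'.pkl','rb'));T=R.from_quat(s['eef_rot']).as_matrix()
    P=ray(c,x0+(pt[0]+.5)/k-.5,y0+(pt[1]+.5)/k-.5,z)
    return P.round(4),(T.T@(P-s['position'])).round(4)
for z in (0,.016): print('w14 back',g('w14',195,147,6,(382,127),z),g('w14',195,147,6,(382,423),.034))
for z in (0,.016): print('w15 back',g('w15',160,160,4,(375,122),z),g('w15',160,160,4,(375,423),.034))
for z in (0,.016): print('w16 back',g('w16',160,160,4,(385,169),z),g('w16',160,160,4,(385,520),.034))
for z in (0,.016): print('w17 back',g('w17',190,180,5,(328,107),z),g('w17',190,180,5,(328,545),.034))
E
```

```text
w14 back (array([0.4328, 0.3689, 0.    ]), array([0.0032, 0.1206, 0.017 ])) (array([0.4735, 0.3637, 0.034 ]), array([ 0.003 ,  0.0865, -0.024 ]))
w14 back (array([0.4294, 0.3691, 0.016 ]), array([0.003 , 0.1046, 0.0204])) (array([0.4735, 0.3637, 0.034 ]), array([ 0.003 ,  0.0865, -0.024 ]))
w15 back (array([0.4334, 0.3687, 0.    ]), array([-0.0013,  0.0325,  0.019 ])) (array([0.4735, 0.3639, 0.034 ]), array([-0.0011, -0.0014, -0.0214]))
w15 back (array([0.4286, 0.3694, 0.016 ]), array([-0.0012,  0.0165,  0.0238])) (array([0.4735, 0.3639, 0.034 ]), array([-0.0011, -0.0014, -0.0214]))
w16 back (array([0.4334, 0.3687, 0.    ]), array([0.0005, 0.0089, 0.0183])) (array([0.4734, 0.3638, 0.034 ]), array([ 0.0005, -0.0251, -0.022 ]))
w16 back (array([0.4279, 0.3693, 0.016 ]), array([ 0.0004, -0.0071,  0.0238])) (array([0.4734, 0.3638, 0.034 ]), array([ 0.0005, -0.0251, -0.022 ]))
w17 back (array([0.4334, 0.3687, 0.    ]), array([0.    , 0.0095, 0.0186])) (array([0.4735, 0.3638, 0.034 ]), array([ 0.0001, -0.0245, -0.0218]))
w17 back (array([0.428 , 0.3694, 0.016 ]), array([ 0.    , -0.0065,  0.0241])) (array([0.4735, 0.3638, 0.034 ]), array([ 0.0001, -0.0245, -0.0218]))
```

>>> play_rows(
  increments=[
    [0,0,20,0,0,0,5],
    [0,0,45,0,0,0,5],
    [0,-20,45,0,0,-0.03,5],
    [3,-43,25,0,0,-0.06,5],
    [4,-43,0,0,0,-0.07,5],
    [4,-43,0,0,0,-0.07,5],
    [4,-43,0,0,0,-0.07,5],
    [4,-43,0,0,0,-0.07,5],
    [4,-43,0,0,0,-0.07,5],
    [4,-43,0,0,0,-0.07,5],
    [3,-43,0,0,0,-0.07,5],
    [2,-43,0,0,0,-0.07,5],
  ],
)

```text
time_s: 17.9
position: [0.4832, -0.0429, 0.144]
eef_rot: [0.652, 0.274, -0.274, -0.652]
force: [0.3, 0.1, 0.2]
opening: 0.0105
```

>>> play_rows(
  increments=[
    [0,-43,0,0,0,-0.013,5],
    [0,-40,0,0,0,0,5],
    [0,-15,0,0,0,0,5],
    [0,0,0,0,0,0,5],
    [0,0,0,0,0,0,5],
  ],
)

```text
time_s: 18.4
position: [0.4836, -0.1378, 0.1438]
eef_rot: [-0.653, -0.271, 0.271, 0.654]
force: [-0.5, -0.2, -0.8]
opening: 0.0106
```

```bash
python3 - <<'E'
from look import *
c,s,im=look('w18')
im=np.clip(im.astype(float)*1.4,0,255).astype(np.uint8)
save(im,'w18c.png',4,(160,120,350,300))
E
```

```text
pos [ 0.4836 -0.1378  0.1438] toolx yaw 45.01 down [-0.001  0.001 -1.   ] t 18.4 open 0.0106 F [-0.5 -0.2 -0.8] q [ 0.81  0.15 -0.66  1.89  0.1   1.14  0.9 ]
```

View pics/w18c.png

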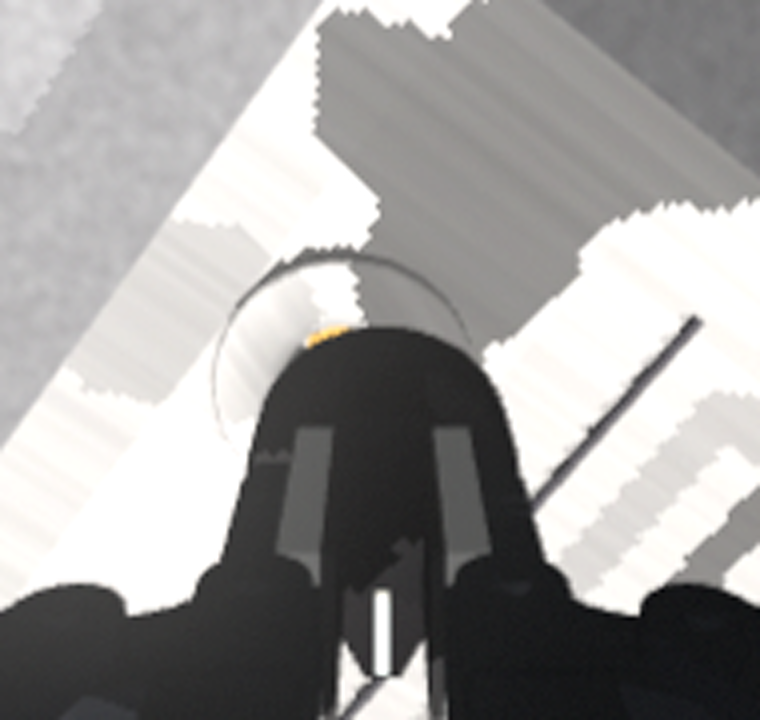

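>>> play_rows(
  increments=[
    [0.3,-12.5,0,0,0,0,5],
    [0,0,-10,0,0,0,5],
    [0,0,-8,0,0,0,5],
    [0,0,0,0,0,0,5],
    [0,0,0,0,0,0,5],
    [0,0,0,0,0,0,5],
  ],
)

```text
time_s: 19.05
position: [0.4842, -0.1512, 0.1262]
eef_rot: [-0.653, -0.271, 0.271, 0.653]
force: [-0.1, 0.5, -0.3]
opening: 0.0109
```

```bash
python3 - <<'E'
from look import *
c,s,im=look('w19')
im=np.clip(im.astype(float)*1.2,0,255).astype(np.uint8)
save(im,'w19c.png',4,(160,120,350,300))
im=robot.camera('scene');np.save('s19.npy',im);save(im,'s19c.png',8,(90,195,170,265))
E
```

```text
pos [ 0.4842 -0.1512  0.1262] toolx yaw 45.0 down [ 0.  0. -1.] t 19.05 open 0.0109 F [-0.1  0.5 -0.3] q [ 0.82  0.17 -0.65  1.9   0.12  1.11  0.9 ]
```

View pics/w19c.png

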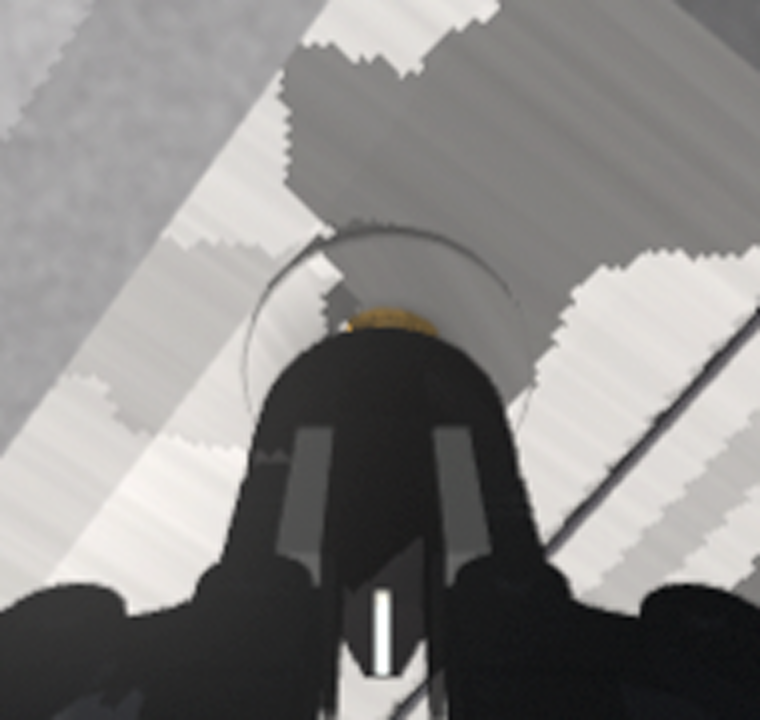

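View pics/s19c.png

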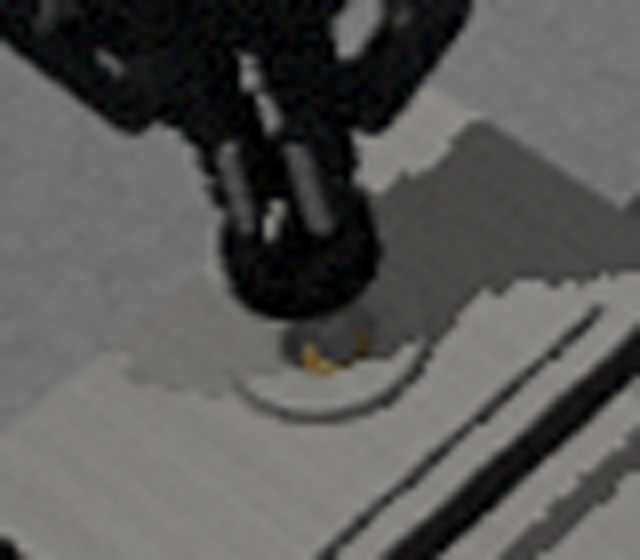

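```bash
python3 - <<'E'
from look import *
c,s=pickle.load(open('w19.pkl','rb'))
for P in [(.4854,-.1518,.075),(.4854,-.1518,.087),(.4854,-.1518,.109),(s['position'][0]+.0015,s['position'][1]-.0015,s['position'][2]-.0095)]:
    p=proj(c,P)[0]; print((p-[160,120])*4)
im=np.load('w19.npy');im=np.clip(im.astype(float)*1.8,0,255).astype(np.uint8);save(im,'w19d.png',10,(215,170,300,225))
E
```

```text
[385.66270236 349.45247495]
[385.89342131 371.18227705]
[386.39054474 418.00285092]
[383.84428847 441.54440982]
```

View pics/w19d.png

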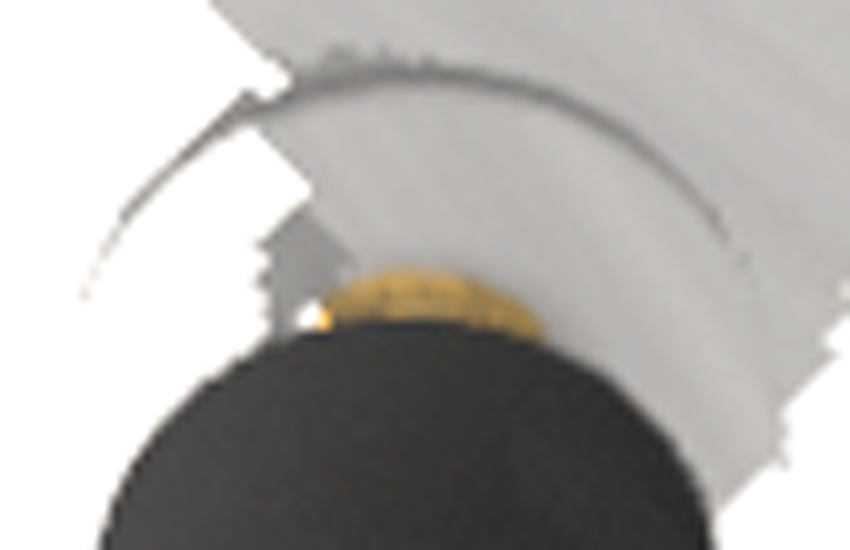

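>>> play_rows(
  increments=[
    [-0.3,0.9,-4,0,0,0,5],
    [0,0,-4,0,0,0,5],
    [0,0,0,0,0,0,5],
    [0,0,0,0,0,0,5],
  ],
  force=60,
)

```text
time_s: 19.55
position: [0.4836, -0.1505, 0.1179]
eef_rot: [-0.653, -0.27, 0.271, 0.653]
force: [1.0, 0.3, -0.5]
opening: 0.0104
```

>>> play_rows(
  increments=[
    [0,0,-2,0,0,0,5],
    [0,0,0,0,0,0,5],
    [0,0,0,0,0,0,5],
  ],
)

```text
time_s: 19.85
position: [0.4838, -0.1503, 0.1161]
eef_rot: [-0.653, -0.271, 0.27, 0.653]
force: [0.3, 1.4, -1.1]
opening: 0.0101
```

>>> play_rows(
  increments=[
    [0,0,-1.5,0,0,0,5],
    [0,0,0,0,0,0,5],
    [0,0,-1.5,0,0,0,5],
    [0,0,0,0,0,0,5],
  ],
)

```text
time_s: 20.25
position: [0.4839, -0.1503, 0.1131]
eef_rot: [-0.653, -0.271, 0.27, 0.653]
force: [1.3, 3.2, 0.4]
opening: 0.0102
```

```bash
python3 -c "
from h import *
s=robot.sense();print(s['position'].round(4),s['force'].round(2),s['ft_torque'].round(3))"
```

```text
[ 0.4839 -0.1503  0.1131] [1.34 3.23 0.36] [ 0.643 -0.331  0.012]
```

>>> play_rows(
  increments=[
    [0.3,0.4,-1,0,0,0,5],
    [0,0,0,0,0,0,5],
    [0,0,0,0,0,0,5],
  ],
)

```text
time_s: 20.55
position: [0.4839, -0.1502, 0.112]
eef_rot: [-0.653, -0.27, 0.271, 0.653]
force: [1.5, 2.4, -0.8]
opening: 0.0103
```

```bash
python3 -c "
from h import *
s=robot.sense();print(s['position'].round(4),s['force'].round(2),s['ft_torque'].round(3))"
```

```text
[ 0.4839 -0.1502  0.112 ] [ 1.54  2.42 -0.83] [ 0.505 -0.226 -0.012]
```

>>> play_rows(
  increments=[
    [0.3,0.3,-2,0,0,0,5],
    [0,0,0,0,0,0,5],
    [0,0,-2,0,0,0,5],
    [0,0,0,0,0,0,5],
  ],
)

```text
time_s: 20.95
position: [0.484, -0.15, 0.1078]
eef_rot: [-0.653, -0.27, 0.271, 0.653]
force: [-0.3, 0.8, -0.8]
opening: 0.0103
```

```bash
python3 -c "
from h import *
s=robot.sense();print(s['position'].round(4),s['force'].round(2),s['ft_torque'].round(3))"
```

```text
[ 0.484  -0.15    0.1078] [-0.27  0.78 -0.83] [ 0.119 -0.092  0.017]
```

>>> play_rows(
  increments=[
    [0,0,-2,0,0,0,5],
    [0,0,0,0,0,0,5],
    [0,0,-2,0,0,0,5],
    [0,0,0,0,0,0,5],
    [0,0,0,0,0,0,5],
  ],
)

```text
time_s: 21.45
position: [0.4842, -0.15, 0.104]
eef_rot: [-0.653, -0.27, 0.27, 0.653]
force: [0.2, 1.0, -1.3]
opening: 0.0099
```

```bash
python3 -c "
from h import *
s=robot.sense();print(s['position'].round(4),s['force'].round(2),s['ft_torque'].round(3),s['opening'])"
```

```text
[ 0.4842 -0.15    0.104 ] [ 0.25  0.97 -1.29] [0.047 0.071 0.032] 0.00994750747186074
```

Nearly home; press on in small steps, watching for the spring (5→10 N) and the stop.

>>> play_rows(
  increments=[
    [0,0,-1,0,0,0,5],
    [0,0,0,0,0,0,5],
    [0,0,0,0,0,0,5],
  ],
  force=80,
)

```text
time_s: 21.75
position: [0.4843, -0.1499, 0.1031]
eef_rot: [0.653, 0.27, -0.27, -0.653]
force: [0.2, -0.3, -0.9]
opening: 0.0096
```

>>> play_rows(
  increments=[
    [0,0,-1,0,0,0,5],
    [0,0,0,0,0,0,5],
    [0,0,0,0,0,0,5],
  ],
)

```text
time_s: 22.05
position: [0.4844, -0.1499, 0.1023]
eef_rot: [0.653, 0.271, -0.27, -0.653]
force: [-1.5, 1.0, 3.1]
opening: 0.0098
```

>>> play_rows(
  increments=[
    [0,0,-1,0,0,0,5],
    [0,0,0,0,0,0,5],
    [0,0,0,0,0,0,5],
  ],
)

```text
time_s: 22.35
position: [0.4845, -0.1499, 0.1014]
eef_rot: [0.653, 0.271, -0.27, -0.653]
force: [-1.7, 0.5, 5.3]
opening: 0.0097
```

>>> play_rows(
  increments=[
    [0,0,-1,0,0,0,5],
    [0,0,0,0,0,0,5],
    [0,0,0,0,0,0,5],
  ],
)

```text
time_s: 22.65
position: [0.4845, -0.1499, 0.1005]
eef_rot: [0.653, 0.271, -0.27, -0.653]
force: [-2.1, 0.0, 6.2]
opening: 0.0094
```

>>> play_rows(
  increments=[
    [0,0,-1,0,0,0,5],
    [0,0,0,0,0,0,5],
    [0,0,0,0,0,0,5],
  ],
)

```text
time_s: 22.95
position: [0.4845, -0.1499, 0.0995]
eef_rot: [0.653, 0.271, -0.27, -0.653]
force: [-1.9, -0.0, 6.2]
opening: 0.0096
```

>>> play_rows(
  increments=[
    [0,0,-1,0,0,0,5],
    [0,0,0,0,0,0,5],
    [0,0,0,0,0,0,5],
  ],
)

```text
time_s: 23.25
position: [0.4846, -0.1499, 0.0986]
eef_rot: [0.654, 0.271, -0.27, -0.653]
force: [-2.1, 0.9, 8.5]
opening: 0.0096
```

>>> play_rows(
  increments=[
    [0,0,-1,0,0,0,5],
    [0,0,0,0,0,0,5],
    [0,0,0,0,0,0,5],
  ],
)

```text
time_s: 23.55
position: [0.4847, -0.1499, 0.0981]
eef_rot: [0.654, 0.271, -0.27, -0.653]
force: [-4.1, 1.3, 13.0]
opening: 0.0097
```

>>> play_rows(
  increments=[
    [0,0,-0.7,0,0,0,5],
    [0,0,0,0,0,0,5],
    [0,0,0,0,0,0,5],
    [0,0,0,0,0,0,5],
  ],
)

```text
time_s: 23.95
position: [0.4848, -0.1499, 0.0979]
eef_rot: [0.654, 0.271, -0.27, -0.653]
force: [-6.4, 2.1, 18.1]
opening: 0.0095
```

```bash
python3 - <<'E'
from look import *
c,s,im=look('w20');print(s['ft_torque'].round(3))
im=np.clip(im.astype(float)*1.6,0,255).astype(np.uint8)
save(im,'w20c.png',4,(160,120,350,300))
im=robot.camera('scene');im=np.clip(im.astype(float)*1.6,0,255).astype(np.uint8);save(im,'s20c.png',8,(90,195,170,265))
E
```

```text
pos [ 0.4848 -0.1499  0.0979] toolx yaw 44.98 down [ 0.001 -0.001 -1.   ] t 23.95 open 0.0095 F [-6.4  2.1 18.1] q [ 0.8   0.21 -0.65  1.93  0.14  1.05  0.88]
[0.482 1.415 0.02 ]
```

View pics/w20c.png

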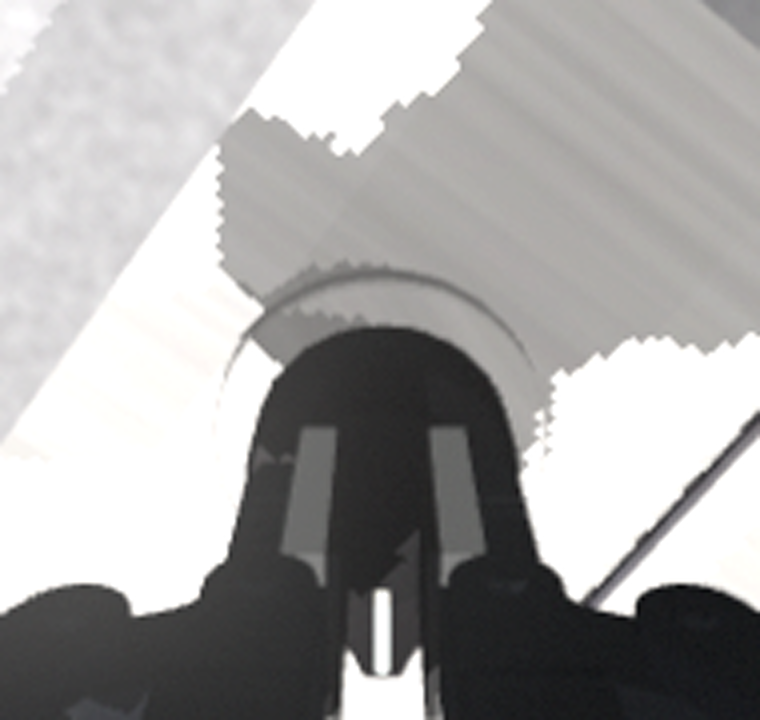

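View pics/s20c.png

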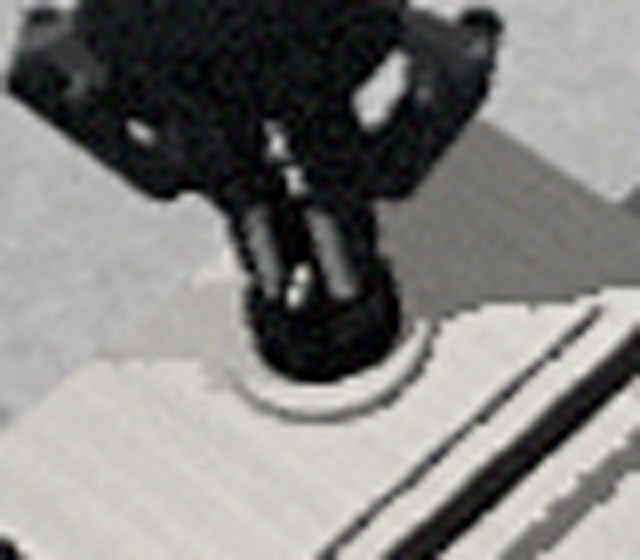

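```bash
python3 -c "
from h import *
s=robot.sense();print(s['position'].round(4),s['force'].round(1),s['time_s']);print(robot.hand_in())"
```

```text
[ 0.4848 -0.1499  0.0979] [-7.4  1.5 19.8] 24.05
the job is handed in; nothing more can be done
None
```

I put the bezel ring into the recess first, then fitted the black knob on the spindle. I handed in at about 24 s with the knob gripped and pressed to the valve's stop.

- **Bezel:** it dropped 5 mm into the recess without resistance. It met the deck at the predicted height (TCP at 66.7 mm, expected 66.8) and I pressed it there with about 20 N. A picture after release shows it level on the deck. In a later picture it sits about 0.5 mm off centre, which is within its clearance.
- **Knob alignment:** I turned it to −45°, matching the flat and the stop lug, which read −43° to −46°. The arm held its heading within 0.2° all the way on. The moment about the vertical was no more than 0.03 N m at every reading, well under the 0.15 N m that turns the valve. I could not see the stop lug at the end to confirm that directly.
- **Knob pressed in:** it touched the spindle tip at the predicted height (TCP at 102.5 mm). The spring then took 5 to 8.5 N until about 98.5 mm, after which the force climbed steeply at the stop. It stood at about 20 N at hand-in. The pointer had not moved in the grip.
- **Disagreements:**
  - The fingertips seem to sit behind the TCP, not 11 mm ahead as stated, so my first close on the bezel passed above it and I had to go lower.
  - The opening also read 1 to 3 mm small on held parts.
- **Other objects:** I did not touch the cups, the tub, the jar or the red and yellow knobs. I did not take a last picture of them.

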